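# Load the stopper steriliser and start it

### The arm

A 6-joint arm with a two-finger parallel gripper is mounted at the origin on the work surface; the furniture and walls round the work are solid. World frame = base frame: x ahead of the robot, y to its left, z up, the work surface at z = 0. Lengths are in m, angles in rad, forces in N, time in s.
With the tool pointing down it reaches from about 0.375 to 0.975 m from the base axis. Payload 3.8 kg.
Tool frame: the origin (TCP) lies midway between the tips of the shut fingers; the grasp point (between the pads) lies bot.grasp_offset behind it (bot.grasp_offset is the distance from the TCP to the grasp point, in m); z points along the fingers, y is the direction in which the jaws open and shut (so a half turn about z gives the same grasp; the last joint's range is limited). The gripper opens to 85 mm and grips with 20 to 120 N. Pads are 22 mm wide; open, the fingers measure 114 mm over their backs; the gripper's body (76 mm by 85 mm) begins 54 mm behind the grasp point. The pads swing forward as they close: fully open they stand 13 mm farther back than shut.
Start: joints at [1.264, 0.264, 1.604, -0, 1.274, -0.037], TCP at [0.18, 0.651, 0.231] pointing down, gripper open.
Joint ranges: [-2.63, 2.63], [-0.94, 2.18], [0.31, 2.57], [-1.31, 4.45], [0, 2.66], [-2.55, 2.55]. Speed limits (rad/s): [2.57, 2.57, 3.14, 3.14, 3.14, 3.14].

### API

Orientations are given as a rotation vector (axis times angle).
In Python, from workcell import read_state, viewer, job, bot gives the robot as it stands.
- The arm moves only by the shell command python3 -m crank 'ROWS' [FORCE]. ROWS is text: rows parted by semicolons, each of 7 numbers parted by spaces: the shift along the tool's x, y, z in mm, then the turn, a rotation vector about the tool's x, y, z in rad, then the closure in counts, from 0 (fully open) to 255 (shut). A call has 1 to 20 rows; each row is the pose to reach, as a shift and turn from the pose commanded when the call began, along the tool's axes at that moment; what a row does not reach only later rows make up. A row lasts 1/8 s, in which the tool goes at most 62.5 mm and 10.7 degrees, less where a joint would pass 70% of its speed; a pose out of reach is approached as far as the arm can. A call with a gripper value outside its range is refused whole. The fingers move at their own pace and stop on an object; FORCE is the grip in N (left out, the last holds). Time passes only in rows, so rows that repeat a pose let the fingers close. It gives the time, the measured TCP pose, the force and the opening at its end, in the units of the state.
- read_state(): the state, without advancing time (a new reading comes with each control period).
- viewer.read_camera(name): name is "side" or "top" or "wrist"; returns a dict with "pixels" (420x560x3 uint8, red, green, blue), "vertical_fov" (degrees; the focal length in pixels is half the picture's height over the tangent of half this angle, whatever the lens; pixels are square), "cx", "cy" (the principal point, pixels), "view" (4x4, takes a point from world to camera coordinates); the wrist camera has in their place "tool_from_camera" (4x4, takes a point from camera to tool coordinates, whose origin is the TCP and whose axes are the flange's). Camera axes: x right, y up, looking along -z (the intrinsics and any distortion apply to the point x, -y, -z); pixel columns grow to the right and rows downward; lengths in m; the calibration is good to about 2 mm. A picture is of the moment at which its call begins: read the wrist's pose just before it. There is no depth.
- job.finish_job(): hands the job in, once; it reports no verdict.
The state is a dict: "time": time; "q": joint angles; "joint_vel": joint speeds; "joint_torque": joint torques, N m; "tool_pos": TCP position; "tcp_rot": TCP orientation; "wrist_force": force on the tool from outside, world axes, zero at the start; "torque": the same for the moment, N m; "width": opening from 0.0 (shut) to 1.0 (fully open).
Only numpy, scipy, OpenCV 4.12 (cv2) and the standard library are available. Lean on these libraries where they do the work, as an engineer would, in place of code of your own. Each camera call takes 0.05 s, during which the arm holds its last target.

### The job

Open the steriliser by pressing its push-push tray, stand every rubber stopper upright, wide end up, in a pocket of its own, then press the tray home, let go and make sure it stays latched. Last, turn the start key on top clockwise to its stop and let it spring back; leave the jar and the dropper bottles where they stand.

Things in the scene. Friction and masses are not known exactly. Their poses are not given: they have to be found in the camera images.
- steriliser: The bench steriliser, fixed to the worktop: a low white box 160 mm deep (x), 310 mm wide (y), 72 mm high. Origin: centre of its underside; its own +x points into the machine from its open front (away from the robot, turned up to 0.2 rad either way), z up. Its front face lies at its own x = -80 mm. The tray's opening is 46 mm high.
- tray (a joint): The sliding tray on a push-push latch, m out along the machine's -x: 0 = latched shut (as at the start, empty), 0.085 = fully out. A damped spring pushes it out (3 to 6 N; takes 1 s). Press it 5 mm or more past 0 (hard stop at -0.009) and let go: if it was out, it stays latched at 0; if it was latched, it comes fully out. Pressed less, it goes back to where it was.
- tray_front (a point): Centre of the outer face of the tray's upright grey front panel, on its rubber push pad (the panel is 294 mm wide and reaches from z = 7 to 45 mm; the pad is 70 mm wide, 18 mm high). It moves with the tray; latched, it lies at the machine's x = -93.5 mm. Press it along the machine's +x. Axes as the machine's.
- start_key (a joint): The spring-return start key on top of the steriliser, rad clockwise seen from above: 0 = rest, 1.2 = its stop. A spring turns it back when let go (0.04 N m at rest, 0.12 N m at the stop).
- key_grip (a point): On the start key's upright axis, 96 mm above the worktop, half-way up its black bar grip: the bar is 11 mm thick, 40 mm long, from 84 to 110 mm above the worktop. Its long side lies along this point's x axis (at rest the machine's x) and turns with the key.
- pocket0 (a point): Floor centre of tray pocket 0, 12 mm above the worktop; moves with the tray. Five round pockets, 36 mm wide and 8 mm deep, stand 58 mm apart in a row across the tray, whose plate top is 20 mm above the worktop. With the tray out, the row is 42 mm in front of the machine's front face and 43 mm behind the tray's front panel.
- pocket1 (a point): Floor centre of tray pocket 1, 12 mm above the worktop; moves with the tray. Five round pockets, 36 mm wide and 8 mm deep, stand 58 mm apart in a row across the tray, whose plate top is 20 mm above the worktop. With the tray out, the row is 42 mm in front of the machine's front face and 43 mm behind the tray's front panel.
- pocket2 (a point): Floor centre of tray pocket 2, 12 mm above the worktop; moves with the tray. Five round pockets, 36 mm wide and 8 mm deep, stand 58 mm apart in a row across the tray, whose plate top is 20 mm above the worktop. With the tray out, the row is 42 mm in front of the machine's front face and 43 mm behind the tray's front panel.
- pocket3 (a point): Floor centre of tray pocket 3, 12 mm above the worktop; moves with the tray. Five round pockets, 36 mm wide and 8 mm deep, stand 58 mm apart in a row across the tray, whose plate top is 20 mm above the worktop. With the tray out, the row is 42 mm in front of the machine's front face and 43 mm behind the tray's front panel.
- pocket4 (a point): Floor centre of tray pocket 4, 12 mm above the worktop; moves with the tray. Five round pockets, 36 mm wide and 8 mm deep, stand 58 mm apart in a row across the tray, whose plate top is 20 mm above the worktop. With the tray out, the row is 42 mm in front of the machine's front face and 43 mm behind the tray's front panel.
- stopper0_mid (a point): A dark rubber stopper, 24 mm across and 24 mm high, about 18 g, standing with its wide end up on the worktop to the left of the steriliser. The point is its centre, half-way up; its z axis points up through the wide end. Three to five of these stoppers are present. In a pocket it stands 16 mm proud of the tray plate.
- stopper1_mid (a point): A dark rubber stopper, 24 mm across and 24 mm high, about 18 g, standing with its wide end up on the worktop to the left of the steriliser. The point is its centre, half-way up; its z axis points up through the wide end. Three to five of these stoppers are present. In a pocket it stands 16 mm proud of the tray plate.
- stopper2_mid (a point): A dark rubber stopper, 24 mm across and 24 mm high, about 18 g, standing with its wide end up on the worktop to the left of the steriliser. The point is its centre, half-way up; its z axis points up through the wide end. Three to five of these stoppers are present. In a pocket it stands 16 mm proud of the tray plate.
- stopper3_mid (a point): A dark rubber stopper, 24 mm across and 24 mm high, about 18 g, standing with its wide end up on the worktop to the left of the steriliser. The point is its centre, half-way up; its z axis points up through the wide end. Three to five of these stoppers are present. In a pocket it stands 16 mm proud of the tray plate.
- stopper4_mid (a point): A dark rubber stopper, 24 mm across and 24 mm high, about 18 g, standing with its wide end up on the worktop to the left of the steriliser. The point is its centre, half-way up; its z axis points up through the wide end. Three to five of these stoppers are present. In a pocket it stands 16 mm proud of the tray plate.
- jar_mid (a point): Bystander: small glass sample jar with a white lid, 50 mm across, 53 mm high; the point is its centre, half-way up. Leave it standing where it is.
- dropper0_mid (a point): Bystander: brown dropper bottle, 33 mm across, 104 mm high; the point is half-way up. Leave it standing where it is.
- dropper1_mid (a point): Bystander: brown dropper bottle, 33 mm across, 104 mm high; the point is half-way up. Leave it standing where it is.

How it is judged:
On the way, in this order (a step that is already met when the one before it is completed fails the run):
1. the tray has been released and is out (value of joint tray above 0.08 m), for 0.2 s.
2. every stopper stands in a pocket of the open tray (value of joint tray above 0.075 m and x of stopper0_mid in the frame of pocket2 between -0.008 and 0.008 m and y of stopper0_mid in the frame of pocket2 between -0.125 and 0.125 m and z of each of stopper0_mid, stopper1_mid, stopper2_mid, stopper3_mid, stopper4_mid in the frame of pocket2 below 0.017 m and angle between each of stopper0_mid, stopper1_mid, stopper2_mid, stopper3_mid, stopper4_mid's own z axis and vertical below 0.2 rad and x of stopper1_mid in the frame of pocket2 between -0.008 and 0.008 m and y of stopper1_mid in the frame of pocket2 between -0.125 and 0.125 m and x of stopper2_mid in the frame of pocket2 between -0.008 and 0.008 m and y of stopper2_mid in the frame of pocket2 between -0.125 and 0.125 m and x of stopper3_mid in the frame of pocket2 between -0.008 and 0.008 m and y of stopper3_mid in the frame of pocket2 between -0.125 and 0.125 m and x of stopper4_mid in the frame of pocket2 between -0.008 and 0.008 m and y of stopper4_mid in the frame of pocket2 between -0.125 and 0.125 m), for 0.2 s.
3. the tray has been pressed in and stays latched, untouched (value of joint tray between -0.003 and 0.004 m and contact force between tray and the fingers below 0.1 N), for 0.5 s.
4. with the tray latched, the start key is turned to its stop (value of joint tray between -0.003 and 0.004 m and value of joint start_key above 1.08 rad), for 0.1 s.
5. the start key has sprung back (value of joint start_key below 0.1 rad), for 0.2 s.
At the end, for the whole second after the job is handed in: The tray is latched shut (joint within -3 to 4 mm of 0), every stopper present stands down in a pocket (in the pocket row within 8 mm, its foot within 5 mm of the pocket floor, so not on the plate 8 mm higher, tilted less than 0.2 rad), and the start key is back at rest (under 0.1 rad) (value of joint tray between -0.003 and 0.004 m and value of joint start_key below 0.1 rad and x of stopper0_mid in the frame of pocket2 between -0.008 and 0.008 m and y of stopper0_mid in the frame of pocket2 between -0.125 and 0.125 m and z of each of stopper0_mid, stopper1_mid, stopper2_mid, stopper3_mid, stopper4_mid in the frame of pocket2 below 0.017 m and angle between each of stopper0_mid, stopper1_mid, stopper2_mid, stopper3_mid, stopper4_mid's own z axis and vertical below 0.2 rad and x of stopper1_mid in the frame of pocket2 between -0.008 and 0.008 m and y of stopper1_mid in the frame of pocket2 between -0.125 and 0.125 m and x of stopper2_mid in the frame of pocket2 between -0.008 and 0.008 m and y of stopper2_mid in the frame of pocket2 between -0.125 and 0.125 m and x of stopper3_mid in the frame of pocket2 between -0.008 and 0.008 m and y of stopper3_mid in the frame of pocket2 between -0.125 and 0.125 m and x of stopper4_mid in the frame of pocket2 between -0.008 and 0.008 m and y of stopper4_mid in the frame of pocket2 between -0.125 and 0.125 m); the robot touches nothing.
It fails at once if the jar or a dropper bottle is moved more than 5 cm or tipped over (distance of any of jar_mid, dropper0_mid, dropper1_mid from where it was at the start of the episode above 0.05 m or angle between any of jar_mid, dropper0_mid, dropper1_mid's own z axis and vertical above 0.6 rad).
Of stopper0, stopper1, stopper2, stopper3, stopper4 only 3 to 5 are there at a start; the rules pass over those that are not, and their reading is None.
At some moment in a run one of stopper0, stopper1, stopper2, stopper3, stopper4 may be knocked a few centimetres aside while the robot is not near it.
Once in a run the grip may slacken for a moment while it holds something.
It also fails if it takes over 210 s, if anything falls off the work surface, if the arm or the gripper's body presses on something with over 40 N, if the wrist force passes 120 N, or if a joint passes its speed limit or range.

## Working session

There is one attempt and no reset: what is moved stays moved. The work goes in short steps, Python scripts to look and compute and a shell command to move; the robot and the scene stay as the last step left them, time stands still between calls to the robot, and variables do not carry over. Pictures are saved under pics/ and viewed, and the job is handed in when it is done.

```bash
ls; mkdir -p pics; python3 - <<'E'
from workcell import read_state, viewer, job, bot
import cv2,numpy as np
print(read_state()); print(bot.grasp_offset)
for n in ["side","top","wrist"]:
    c=viewer.read_camera(n)
    cv2.imwrite(f"pics/{n}0.png",c["pixels"][:,:,::-1])
    print(n,{k:(np.round(v,4) if not isinstance(v,(str,)) else v) for k,v in c.items() if k!="pixels"})
E
```

```text
pics
{'time': 0.0, 'q': array([ 1.26411509e+00,  2.64780618e-01,  1.60540494e+00, -1.97496742e-06,
        1.27371239e+00, -3.68874698e-02]), 'joint_vel': array([ 0.00151378, -0.000226  ,  0.00044563,  0.00082111,  0.00173878,
        0.00184448]), 'joint_torque': array([ 1.68099145e-03, -5.15106654e+01, -3.67323089e+01,  1.52803773e-05,
        1.27384550e-02,  3.83652491e-06]), 'tool_pos': array([0.1796767 , 0.64986685, 0.22992683]), 'tcp_rot': array([-0.42245301, -3.11266139,  0.00356792]), 'wrist_force': array([-0.17359087,  0.17526753, -0.03710761]), 'torque': array([-0.0039986 , -0.06727753,  0.03845059]), 'width': 1.001968019800222}
0.0187
side {'vertical_fov': np.float64(52.5409), 'cx': np.float64(285.9174), 'cy': np.float64(203.7139), 'view': array([[ 0.8045, -0.5935, -0.0241, -0.4545],
       [ 0.376 ,  0.4774,  0.7942, -0.2658],
       [-0.4599, -0.648 ,  0.6072, -1.1295],
       [ 0.    ,  0.    ,  0.    ,  1.    ]])}
top {'vertical_fov': np.float64(48.9423), 'cx': np.float64(284.236), 'cy': np.float64(207.38), 'view': array([[ 0.0102, -0.9999, -0.002 , -0.0223],
       [ 0.9861,  0.0097,  0.1657, -0.5378],
       [-0.1657, -0.0037,  0.9862, -1.2342],
       [ 0.    ,  0.    ,  0.    ,  1.    ]])}
wrist {'vertical_fov': np.float64(66.0572), 'cx': np.float64(278.3033), 'cy': np.float64(210.4093), 'tool_from_camera': array([[-1.000e-04,  9.490e-01,  3.151e-01,  8.070e-02],
       [ 1.000e+00,  0.000e+00,  2.000e-04, -4.000e-04],
       [ 2.000e-04,  3.151e-01, -9.490e-01, -1.424e-01],
       [ 0.000e+00,  0.000e+00,  0.000e+00,  1.000e+00]])}
```

View pics/top0.png

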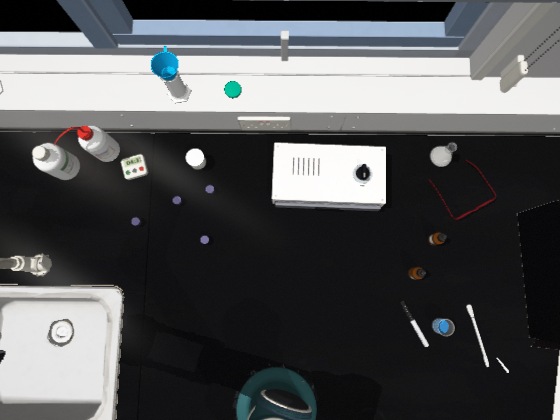

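View pics/side0.png

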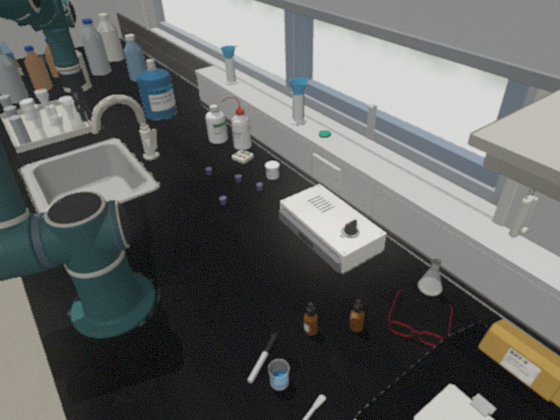

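View pics/wrist0.png

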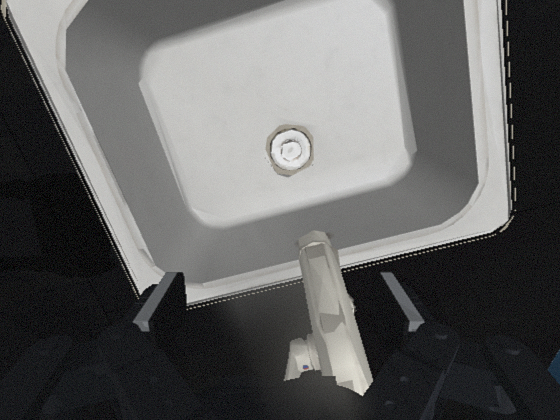

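Top view: four stoppers at about (136,221), (177,200), (210,189), (205,240). The jar is at (196,159), the steriliser at (273–386,143–208) with its key at (363,172), and the droppers at (437,239) and (417,272). Next I'll measure these.

```bash
cat > h.py <<'E'
from workcell import read_state, viewer, job, bot
import cv2,numpy as np
from scipy.spatial.transform import Rotation as R
def cam(n,save=None):
    s=read_state(); c=viewer.read_camera(n)
    H,W=c["pixels"].shape[:2]
    c["f"]=H/2/np.tan(np.radians(c["vertical_fov"])/2)
    if n=="wrist":
        T=np.eye(4);T[:3,:3]=R.from_rotvec(s["tcp_rot"]).as_matrix();T[:3,3]=s["tool_pos"]
        c["wc"]=T@c["tool_from_camera"]
    else: c["wc"]=np.linalg.inv(c["view"])
    if save: cv2.imwrite("pics/"+save+".png",c["pixels"][:,:,::-1])
    return c
def ray(c,u,v):
    d=np.array([(u-c["cx"])/c["f"],-(v-c["cy"])/c["f"],-1])
    return c["wc"][:3,3],c["wc"][:3,:3]@d
def onz(c,u,v,z):
    o,d=ray(c,u,v); return o+d*(z-o[2])/d[2]
def proj(c,p):
    q=np.linalg.inv(c["wc"])@np.append(p,1)
    return np.array([c["cx"]-c["f"]*q[0]/q[2],c["cy"]+c["f"]*q[1]/q[2]])
def tri(*cs):  # (cam,u,v)
    A=0;b=0;
    for c,u,v in cs:
        o,d=ray(c,u,v);d=d/np.linalg.norm(d);P=np.eye(3)-np.outer(d,d);A=A+P;b=b+P@o
    return np.linalg.solve(A,b)
E
python3 - <<'E'
from h import *
c=cam("top");print("distcheck",c.keys())
img=c["pixels"]
cv2.imwrite("pics/topz.png",cv2.resize(img[120:260,120:400],None,fx=2.8,fy=2.8,interpolation=cv2.INTER_CUBIC)[:,:,::-1])
hsv=cv2.cvtColor(img,cv2.COLOR_RGB2HSV)
for u,v in [(136,221),(177,200),(210,189),(205,240)]:
    w=img[v-8:v+9,u-8:u+9].astype(int); m=(w[:,:,2]>60).astype(np.uint8)
    y,x=np.nonzero(m); uu,vv=x.mean()+u-8,y.mean()+v-8
    print(len(x),uu,vv,onz(c,uu,vv,.022)[:2])
print("sink?",proj(c,[.18,.65,.23]))
for p in [(273,143),(386,146),(386,204),(273,203)]: print(onz(c,*p,.072))
s=cam("side")
print(tri((c,363,172),(s,350,228)))
for p in [(196,158),(437,238),(417,272)]:print(onz(c,*p,.05))
for u,v in [(209,170),(238,178),(260,186),(223,200)]: print(onz(s,u,v,.02))
E
```

```text
distcheck dict_keys(['pixels', 'vertical_fov', 'cx', 'cy', 'view', 'f', 'wc'])
61 134.9344262295082 220.88524590163934 [0.49922753 0.40229364]
59 176.27118644067798 199.72881355932202 [0.56079948 0.28904494]
62 209.16129032258064 188.7258064516129 [0.59350784 0.19707802]
63 204.11111111111111 239.33333333333334 [0.44922964 0.20581382]
sink? [-13.56754057 347.58409035]
[0.71445633 0.01602262 0.072     ]
[ 0.70882228 -0.29744889  0.072     ]
[ 0.54548328 -0.29315136  0.072     ]
[0.54521614 0.01361109 0.072     ]
[ 0.62872369 -0.22875718  0.08769367]
[0.67550573 0.23261314 0.05      ]
[ 0.45655718 -0.43458883  0.05      ]
[ 0.36406273 -0.37661526  0.05      ]
[0.49829207 0.39737222 0.02      ]
[0.55617449 0.28255475 0.02      ]
[0.59115316 0.18987314 0.02      ]
[0.4456822  0.19909614 0.02      ]
```

View pics/topz.png

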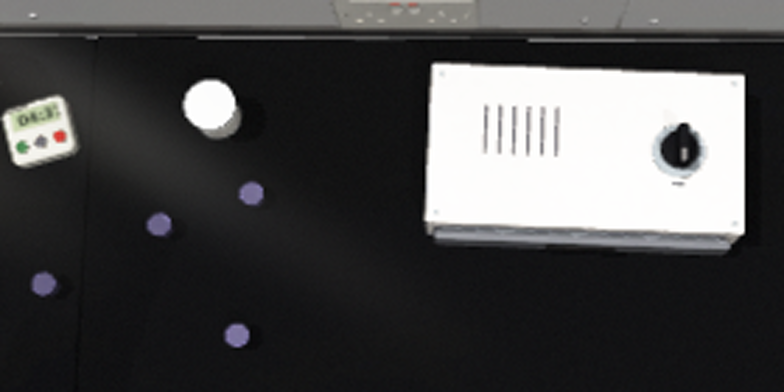

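```bash
cat >> h.py <<'E'
def goto(pos,yaw=0.0,s=None):
    """yaw: rotation about world z of the tool-down pose (tool x=-X world, tool y=+Y, z down). prints shift mm, rotvec"""
    s=s or read_state()
    R0=R.from_rotvec(s["tcp_rot"]); Rt=R.from_euler("z",yaw)*R.from_matrix(np.array([[-1,0,0],[0,1,0],[0,0,-1.]]))
    d=R0.inv().apply(np.array(pos)-s["tool_pos"])*1000; w=(R0.inv()*Rt).as_rotvec()
    print("shift",np.round(d,1),"rot",np.round(w,4)); return d,w
def st():
    s=read_state();print("t %.2f pos %s rot %s F %s w %.3f q %s"%(s["time"],np.round(s["tool_pos"],4),np.round(s["tcp_rot"],4),np.round(s["wrist_force"],1),s["width"],np.round(s["q"],2)))
E
python3 - <<'E'
from h import *
goto([.18,.65,.33]);goto([.5,.12,.36])
c=cam("top");img=c["pixels"]
m=((img.min(2)>200)).astype(np.uint8); m[:140]=0;m[:,:260]=0;m[:,400:]=0;m[215:]=0
n,l,s_,_=cv2.connectedComponentsWithStats(m);k=1+np.argmax(s_[1:,4]);print(s_[k])
y,x=np.nonzero(l==k)
P=np.array([onz(c,a,b,.072)[:2] for a,b in zip(x,y)])
r=cv2.minAreaRect((P*1000).astype(np.float32));print(r)
E
```

```text
shift [ -0.2  -0.3 -99.4] rot [-1.200e-03 -2.000e-04 -2.698e-01]
shift [-449.9 -425.8 -128.9] rot [-1.200e-03 -2.000e-04 -2.698e-01]
[ 272  143  114   61 5998]
((631.870361328125, -138.97962951660156), (307.69366455078125, 159.22789001464844), 88.3660888671875)
```

```bash
python3 -m crank '0 0 -60 0 0 0 0; 0 0 -100 0 0 -0.05 0; -100 -100 -129 0 0 -0.27 0; -200 -190 -129 0 0 -0.27 0; -300 -284 -129 0 0 -0.27 0; -400 -379 -129 0 0 -0.27 0; -450 -426 -129 0 0 -0.27 0;-450 -426 -129 0 0 -0.27 0;-450 -426 -129 0 0 -0.27 0;-450 -426 -129 0 0 -0.27 0;-450 -426 -129 0 0 -0.27 0;-450 -426 -129 0 0 -0.27 0;-450 -426 -129 0 0 -0.27 0;-450 -426 -129 0 0 -0.27 0'
python3 - <<'E'
from h import *
st();c=cam("wrist","w1");t=cam("top","t1")
for n,p in dict(s0=[.4992,.4023,.024],s1=[.5608,.289,.024],s2=[.5935,.197,.024],s3=[.449,.2058,.024],cen=[.632,-.14,.072]).items(): print(n,proj(c,p),proj(t,p))
E
```

```text
time: 2.05
tool_pos: [0.4999, 0.1201, 0.3602]
tcp_rot: [-0.001, -3.141, -0.001]
wrist_force: [0.4, -0.1, 0.6]
width: 1.0
t 2.05 pos [0.4999 0.1201 0.3602] rot [-1.4000e-03 -3.1409e+00 -1.0000e-03] F [ 0.4 -0.1  0.6] w 1.000 q [ 0.19 -0.1   1.76  0.    1.48 -1.38]
s0 [468.63645761 160.0286366 ] [134.70266408 220.79739457]
s1 [387.9273913  199.92125021] [176.12242341 199.59997989]
s2 [327.36930037 219.8857783 ] [209.07418318 188.58389655]
s3 [338.2092053  125.26068524] [203.98850036 239.34567044]
cen [102.02367272 255.85487693] [329.36907683 172.43453522]
```

View pics/w1.png

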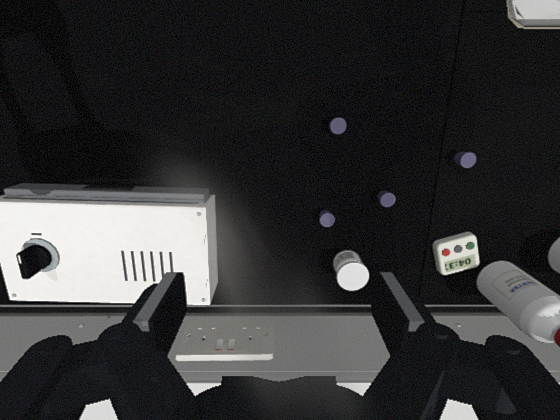

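The wrist view agrees with the projected stopper positions to within 1–2 px: (338,126), (467,160), (387,199) and (327,219). The pad is at about (110,187). I'll move in front of the tray, close the fingers and look again.

```bash
python3 -m crank '20 -60 30 0 0 -0.028 255; 30 -120 60 0 0 -0.028 255; 40 -180 90 0 0 -0.028 255; 40 -240 130 0 0 -0.028 255; 40 -258 150 0 0 -0.028 255;40 -258 150 0 0 -0.028 255;40 -258 150 0 0 -0.028 255;40 -258 150 0 0 -0.028 255;40 -258 150 0 0 -0.028 255'
python3 - <<'E'
from h import *
st();c=cam("wrist","w2")
cen=np.array([.632,-.14,0]);Rm=R.from_euler("z",-.0285)
for n,p in dict(FL=[-.08,.155,.072],FR=[-.08,-.155,.072],BL=[.08,.155,.072],BR=[.08,-.155,.072],pad=[-.0935,0,.026],pl=[-.0935,.147,.045],pr=[-.0935,-.147,.045]).items(): print(n,proj(c,cen+Rm.apply(p)))
E
```

```text
time: 3.28
tool_pos: [0.4611, -0.137, 0.2116]
tcp_rot: [-0.048, 3.139, -0.001]
wrist_force: [-0.1, 0.3, 1.0]
width: -0.0
t 3.27 pos [ 0.4611 -0.137   0.2116] rot [-4.760e-02  3.139e+00 -1.100e-03] F [-0.1  0.3  1. ] w -0.000 q [-0.34 -0.1   2.03  0.    1.21 -1.94]
FL [429.4633582 292.4258791]
FR [118.7809761  276.26923633]
BL [400.96786787 411.74289609]
BR [132.441138   399.56668525]
pad [276.50480088 251.8733228 ]
pl [413.50428306 267.03982009]
pr [137.19034713 252.29616123]
```

View pics/w2.png

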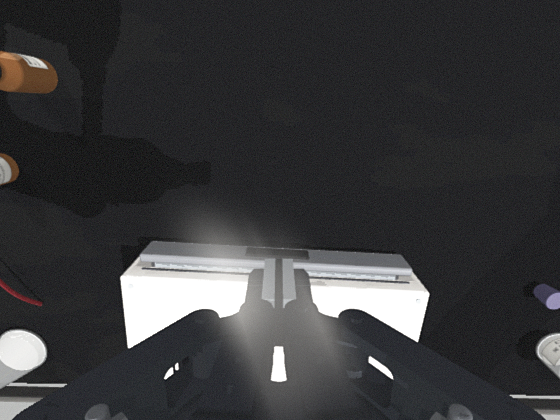

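```bash
python3 - <<'E'
import cv2
i=cv2.imread("pics/w2.png")[230:410,110:440]
cv2.imwrite("pics/w2z.png",cv2.resize(i,None,fx=2.4,fy=2.4,interpolation=cv2.INTER_CUBIC))
E
```

```text
(no output)
```

View pics/w2z.png

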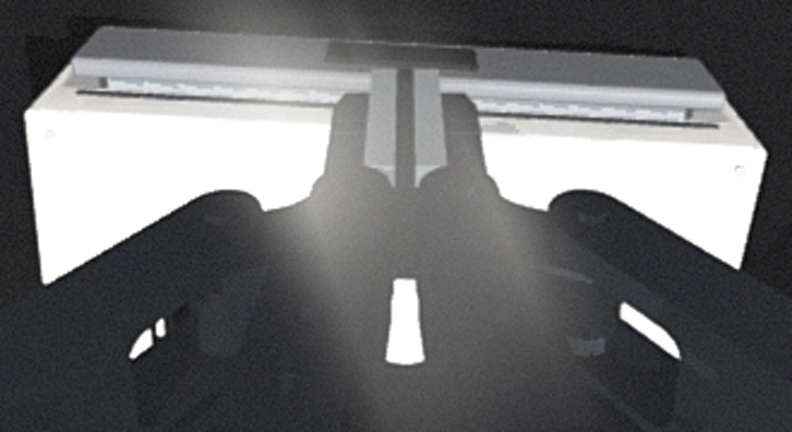

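Machine fit agrees (corners at (120,277) and (430,294), yaw about -0.03), and the pad centre is at about (277,253). I'll correct the yaw, descend in front of the pad and press.

```bash
python3 -m crank '0 0 60 0 0 0.06 255; 0 0 120 0 0 0.06 255; 0 0 160 0 0 0.06 255; 0 0 184 0 0 0.06 255;0 0 184 0 0 0.06 255;0 0 184 0 0 0.06 255;0 0 184 0 0 0.06 255;0 0 184 0 0 0.06 255'
python3 - <<'E'
from h import *
st();goto([.52,-.137,.028],-.03)
E
```

```text
time: 4.32
tool_pos: [0.4612, -0.1383, 0.0276]
tcp_rot: [0.05, 3.139, -0.001]
wrist_force: [-0.5, 0.9, 0.5]
width: 0.001
t 4.33 pos [ 0.4612 -0.1383  0.0276] rot [ 4.9900e-02  3.1387e+00 -1.3000e-03] F [-0.5  0.9  0.5] w 0.001 q [-0.34  0.13  2.19 -0.    0.82 -1.88]
shift [-58.7   3.2  -0.2] rot [-0.0008  0.0025 -0.0018]
```

```bash
python3 -m crank '-30 1 0 0 0 0 255; -52 1 0 0 0 0 255; -57 1 0 0 0 0 255; -61 1 0 0 0 0 255; -64 1 0 0 0 0 255; -67 1 0 0 0 0 255;-67 1 0 0 0 0 255'
```

```text
time: 5.2
tool_pos: [0.5265, -0.139, 0.0261]
tcp_rot: [-0.05, -3.14, -0.0]
wrist_force: [-0.9, 0.4, 0.9]
width: -0.001
```

```bash
python3 -m crank '-2 0 0 0 0 0 255; -4 0 0 0 0 0 255; -6 0 0 0 0 0 255; -6 0 0 0 0 0 255'
```

```text
time: 5.7
tool_pos: [0.5313, -0.1391, 0.026]
tcp_rot: [-0.05, -3.137, -0.001]
wrist_force: [-6.3, 0.1, 4.4]
width: 0.004
```

```bash
python3 -m crank '-2 0 0 0 0 0 255; -4 0 0 0 0 0 255; -6 0 0 0 0 0 255; -6 0 0 0 0 0 255'
```

```text
time: 6.2
tool_pos: [0.5364, -0.1392, 0.0259]
tcp_rot: [-0.049, -3.136, -0.001]
wrist_force: [-6.5, -0.5, 6.3]
width: 0.005
```

```bash
python3 -m crank '-2 0 0 0 0 0 255; -4 0 0 0 0 0 255; -4 0 0 0 0 0 255'; python3 -m crank '-1 0 0 0 0 0 255; -2 0 0 0 0 0 255; -2 0 0 0 0 0 255'
```

```text
time: 6.58
tool_pos: [0.5366, -0.139, 0.0253]
tcp_rot: [-0.048, -3.128, -0.003]
wrist_force: [-16.9, -0.6, 14.0]
width: 0.002
time: 6.95
tool_pos: [0.5366, -0.139, 0.0253]
tcp_rot: [-0.048, -3.124, -0.003]
wrist_force: [-22.7, -0.4, 18.2]
width: -0.001
```

Hard stop reached (-22.7 N, x no longer advancing). Letting go.

```bash
python3 -m crank '50 0 0 0 0 0 255; 100 0 0 0 0 0 255; 120 0 0 0 0 0 255; 120 0 0 0 0 0 255;120 0 -50 0 0 0 255; 120 0 -110 0 0 0 120; 120 0 -170 0 0 0 120; 120 0 -170 0 0 0 120;120 0 -170 0 0 0 120'
python3 - <<'E'
from h import *
st();c=cam("wrist","w3");t=cam("top","t3")
E
```

```text
time: 8.07
tool_pos: [0.4265, -0.1361, 0.1969]
tcp_rot: [0.05, 3.139, -0.001]
wrist_force: [-0.7, 0.9, -1.3]
width: 0.529
t 8.07 pos [ 0.4265 -0.1361  0.1969] rot [ 4.9600e-02  3.1392e+00 -9.0000e-04] F [-0.7  0.9 -1.3] w 0.529 q [-0.36 -0.15  2.11  0.    1.19 -1.9 ]
```

View pics/w3.png

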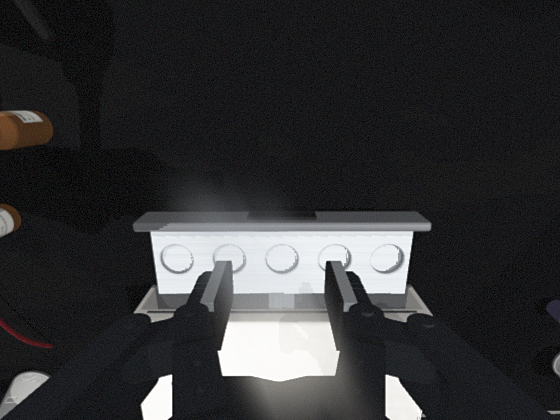

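View pics/t3.png

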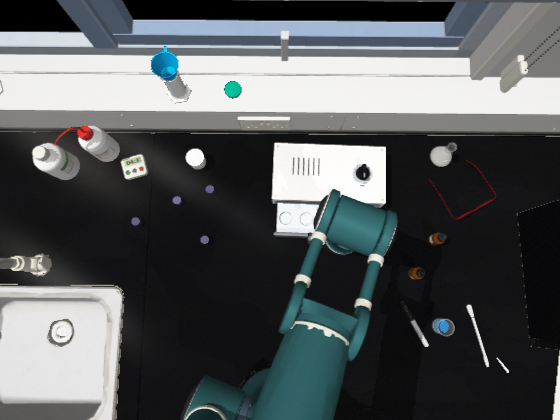

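The tray is out: pockets at px (178,258), (230,258), (282,258), (335,258) and (388,258). The top view still shows four stoppers at their original places. Computing pocket positions next.

```bash
python3 - <<'E'
from h import *
c=cam("wrist");img=c["pixels"]
cv2.imwrite("pics/w3z.png",cv2.resize(img[200:310,125:435],None,fx=2.5,fy=2.5,interpolation=cv2.INTER_CUBIC)[:,:,::-1])
for u in (178,230,282,335,388): print(onz(c,u,258,.02)[:2])
cen=np.array([.632,-.14,0]);Rm=R.from_euler("z",-.03)
for k in range(-2,3):
    p=cen+Rm.apply([-.122,.058*k,.02]);print(p,proj(c,p))
t=cam("top");im=t["pixels"]
m=((im[:,:,2].astype(int)>im[:,:,1]+15)&(im[:,:,2]>60)).astype(np.uint8);m[:150]=0;m[300:]=0;m[:,:110]=0;m[:,270:]=0
n,l,s,ce=cv2.connectedComponentsWithStats(m)
for k in range(1,n):
    if s[k,4]>10: print(s[k,4],ce[k],onz(t,*ce[k],.022))
E
```

```text
[ 0.49974666 -0.24729618]
[ 0.50155591 -0.19080949]
[ 0.50336557 -0.13431013]
[ 0.50521045 -0.0767112 ]
[ 0.50705575 -0.01909911]
[ 0.50657542 -0.25228835  0.02      ] [174.25529913 263.77155754]
[ 0.50831516 -0.19431445  0.02      ] [227.28636379 263.67474897]
[ 0.5100549  -0.13634055  0.02      ] [280.31629766 263.57794246]
[ 0.51179463 -0.07836665  0.02      ] [333.3451008  263.48113801]
[ 0.51353437 -0.02039275  0.02      ] [386.37277322 263.38433563]
226 [194.5840708  157.19469027] [0.68564535 0.2424535  0.022     ]
34 [129.02941176 167.70588235] [0.65273293 0.42904489 0.022     ]
34 [133.67647059 173.94117647] [0.63453229 0.41454094 0.022     ]
56 [209.23214286 188.625     ] [0.59380226 0.19688745 0.022     ]
59 [176.27118644 199.72881356] [0.56079948 0.28904494 0.022     ]
61 [134.93442623 220.8852459 ] [0.49922753 0.40229364 0.022     ]
60 [204.08333333 239.38333333] [0.44908906 0.20588591 0.022     ]
```

View pics/w3z.png

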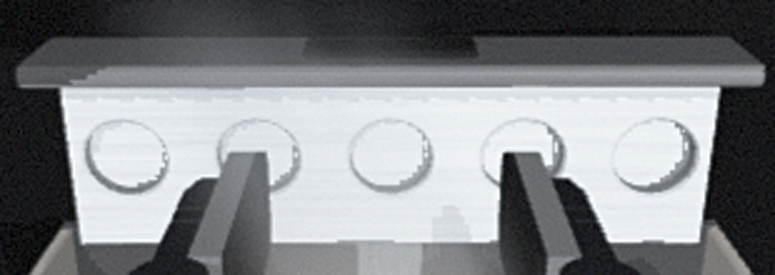

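```bash
python3 - <<'E'
from h import *
goto([.449,.206,.10],-.033)
E
```

```text
shift [-14.2 341.9  94.7] rot [ 0.0011 -0.0033  0.0013]
```

```bash
python3 -m crank '-2 60 0 0 0 0 120; -5 120 0 0 0 0 120; -7 180 20 0 0 0 120; -10 240 40 0 0 0 120; -12 300 60 0 0 0 120; -14 342 90 0 0 0 120; -14 342 95 0 0 0 120; -14 342 95 0 0 0 120; -14 342 95 0 0 0 120'
python3 - <<'E'
from h import *
st();c=cam("wrist","w4")
img=c["pixels"]
m=((img[:,:,2].astype(int)>img[:,:,1]+15)&(img[:,:,2]>60)).astype(np.uint8)
n,l,s,ce=cv2.connectedComponentsWithStats(m)
for k in range(1,n):
    if s[k,4]>60: print(s[k],ce[k],onz(c,*ce[k],.018)[:2])
print(proj(c,[.449,.206,.024]),proj(c,[.449,.206,.0]))
E
```

```text
time: 9.4
tool_pos: [0.4505, 0.2046, 0.1017]
tcp_rot: [0.052, 3.141, -0.0]
wrist_force: [0.5, 0.4, 0.0]
width: 0.532
t 9.40 pos [0.4505 0.2046 0.1017] rot [ 5.2100e-02  3.1406e+00 -1.0000e-04] F [0.5 0.4 0. ] w 0.532 q [ 0.38  0.04  2.11 -0.    0.99 -1.16]
[ 252  197   46   62 1259] [277.30579825 222.15011914] [0.45396191 0.20326623]
[   0  249   55   96 3957] [ 22.91483447 303.7897397 ] [ 0.51811189 -0.00667784]
[ 505  248   49   38 1274] [529.24254317 266.144427  ] [0.49718552 0.39895726]
[331 261  26  51 533] [343.74296435 284.89868668] [0.50915272 0.25446765]
[200 273  17  39 180] [208.47777778 297.77777778] [0.51745669 0.14527587]
[   0  332   78   88 2347] [ 34.77162335 373.88197699] [ 0.59031152 -0.01666046]
[ 254  346   58   63 1697] [279.12256924 375.48320566] [0.59926128 0.19990048]
[510 374  38  36 631] [531.91917591 388.340729  ] [0.62151344 0.42747695]
[280.81819846 218.51273561] [280.60420071 208.25902449]
```

View pics/w4.png

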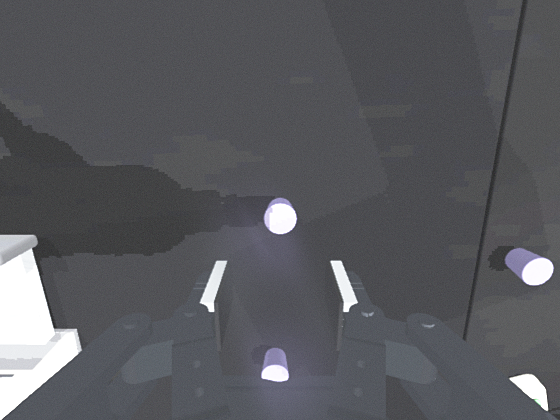

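The stopper's top centre is at (281,217), against a prediction of (281,218.5). Descending to grasp.

```bash
python3 -m crank '1 1 50 0 0 0 120; 1 1 80 0 0 0 120; 1 1 92 0 0 0 120; 1 1 92 0 0 0 120; 1 1 92 0 0 0 120;1 1 92 0 0 0 255;1 1 92 0 0 0 255;1 1 92 0 0 0 255;1 1 92 0 0 0 255;1 1 92 0 0 0 255;1 1 92 0 0 0 255;1 1 92 0 0 0 255' 40
python3 - <<'E'
from h import *
st()
c=cam("wrist","w5");c=cam("side","s5")
E
```

```text
time: 10.95
tool_pos: [0.4504, 0.2071, 0.0108]
tcp_rot: [0.05, 3.139, 0.001]
wrist_force: [0.5, -0.1, 7.1]
width: 0.258
t 10.95 pos [0.4504 0.2071 0.0108] rot [4.9500e-02 3.1388e+00 1.3000e-03] F [ 0.5 -0.1  7.1] w 0.258 q [ 0.38  0.18  2.17 -0.    0.79 -1.16]
```

View pics/w5.png

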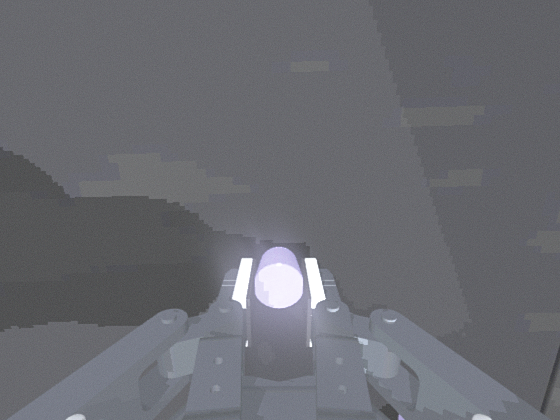

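Stopper held between the pads, opening 21.9 mm. Lifting.

```bash
python3 -m crank '0 0 -40 0 0 0 255; 0 0 -85 0 0 0 255; 0 0 -90 0 0 0 255; 0 0 -90 0 0 0 255' 
python3 - <<'E'
from h import *
st();c=cam("wrist","w6")
goto([.5066,-.193,.10],-.033);goto([.5066,-.193,.022],-.033)
E
```

```text
time: 11.55
tool_pos: [0.4492, 0.2067, 0.0996]
tcp_rot: [0.05, 3.14, 0.001]
wrist_force: [-0.3, 0.7, 0.4]
width: 0.255
t 11.55 pos [0.4492 0.2067 0.0996] rot [4.9700e-02 3.1402e+00 7.0000e-04] F [-0.3  0.7  0.4] w 0.255 q [ 0.38  0.05  2.11 -0.    0.98 -1.16]
shift [ -70.9 -397.3   -1.3] rot [-0.0005 -0.0011  0.0013]
shift [ -71.  -397.2   76.7] rot [-0.0005 -0.0011  0.0013]
```

View pics/w6.png

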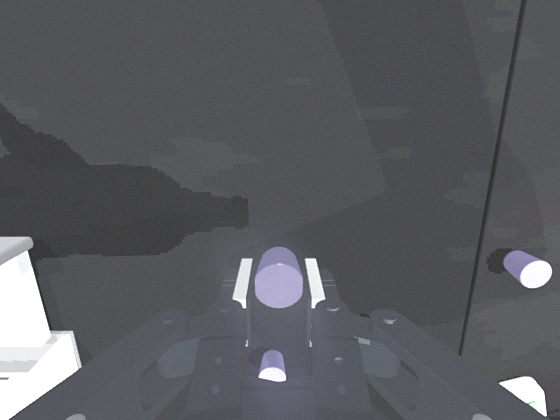

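Lifted and upright, seen at (279,280). Moving to the pocket.

```bash
python3 -m crank '-11 -60 0 0 0 0 255; -22 -120 0 0 0 0 255; -32 -180 0 0 0 0 255; -43 -240 0 0 0 0 255; -54 -300 0 0 0 0 255; -64 -360 0 0 0 0 255; -71 -397 0 0 0 0 255; -71 -397 0 0 0 0 255; -71 -397 0 0 0 0 255' 
python3 - <<'E'
from h import *
st();c=cam("wrist","w7")
goto([.5066,-.193,.022],-.033)
E
```

```text
time: 12.72
tool_pos: [0.506, -0.1916, 0.0975]
tcp_rot: [-0.051, -3.138, -0.003]
wrist_force: [-0.2, -0.1, -0.3]
width: 0.253
t 12.72 pos [ 0.506  -0.1916  0.0975] rot [-5.0800e-02 -3.1378e+00 -2.9000e-03] F [-0.2 -0.1 -0.3] w 0.253 q [-0.41  0.14  2.02  0.    0.99 -1.95]
shift [-0.7 -1.9 75.8] rot [ 0.0015 -0.0029  0.0016]
```

View pics/w7.png

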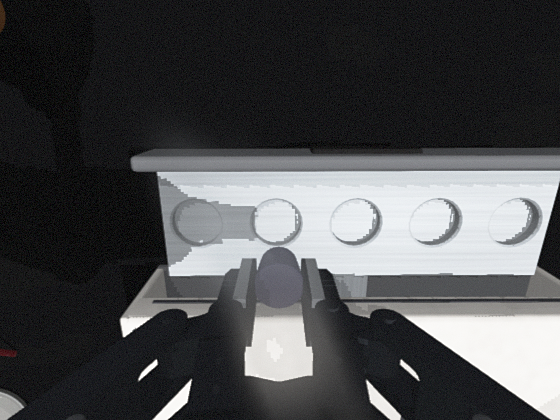

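```bash
python3 - <<'E'
from h import *
c=cam("wrist")
for u,v in [(198,221.5),(277,221.5),(355.5,221.5),(434.5,221),(513,221)]: print(onz(c,u,v,.02)[:2])
E
```

```text
[ 0.50485487 -0.24983795]
[ 0.50668588 -0.19249886]
[ 0.50850649 -0.13548561]
[ 0.50995145 -0.07811814]
[ 0.51177336 -0.02106008]
```

Agrees with the earlier pocket positions to about 1 mm. Lowering and releasing.

```bash
python3 -m crank '-1 -1 40 0 0 0 255; -1 -1 66 0 0 0 255; -1 -1 76 0 0 0 255; -1 -1 76 0 0 0 255;-1 -1 76 0 0 0 255;-1 -1 76 0 0 0 120;-1 -1 76 0 0 0 120;-1 -1 76 0 0 0 120;-1 -1 76 0 0 0 120; -1 -1 40 0 0 0 120;-1 -1 -10 0 0 0 120;-1 -1 -20 0 0 0 120; -1 -1 -20 0 0 0 120' 
python3 - <<'E'
from h import *
st();c=cam("wrist","w8")
print(proj(c,[.5066,-.193,.036]),proj(c,[.5066,-.193,.044]))
c=cam("top","t8");im=c["pixels"]
m=((im[:,:,2].astype(int)>im[:,:,1]+15)&(im[:,:,2]>60)).astype(np.uint8);m[:177]=0;m[300:]=0;m[:,:110]=0;m[:,270:]=0
n,l,s,ce=cv2.connectedComponentsWithStats(m)
for k in range(1,n):
    if s[k,4]>10: print(s[k,4],ce[k],onz(c,*ce[k],.022))
goto([.449,.2,.1],-.033)
E
```

```text
time: 14.45
tool_pos: [0.5089, -0.1938, 0.12]
tcp_rot: [0.05, 3.139, -0.001]
wrist_force: [0.6, 0.2, -0.2]
width: 0.531
t 14.45 pos [ 0.5089 -0.1938  0.12  ] rot [ 5.0100e-02  3.1394e+00 -1.1000e-03] F [ 0.6  0.2 -0.2] w 0.531 q [-0.41  0.11  2.    0.    1.03 -1.95]
[280.01444057 214.41288178] [280.05960109 218.07272193]
57 [209.15789474 188.63157895] [0.59378111 0.19709785 0.022     ]
59 [176.27118644 199.72881356] [0.56079948 0.28904494 0.022     ]
64 [134.9375  220.96875] [0.49899098 0.40226988 0.022     ]
shift [ 70.7 391.   18.3] rot [ 0.001  -0.0024  0.0011]
```

View pics/w8.png

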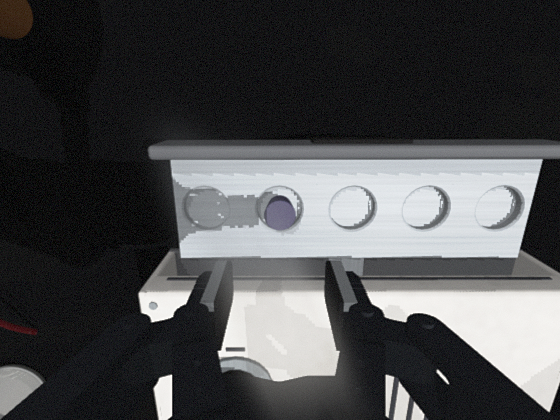

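First stopper seated: its top is at (280,212), as expected for z = 36 mm. Next is the stopper at (0.593, 0.197).

```bash
python3 - <<'E'
from h import *
goto([.593,.197,.1],-.033)
E
```

```text
shift [-73.4 392.6  17.9] rot [ 0.001  -0.0024  0.0011]
```

```bash
python3 -m crank '-5 60 0 0 0 0 120; -15 120 0 0 0 0 120; -25 180 0 0 0 0 120; -40 240 0 0 0 0 120; -55 300 0 0 0 0 120; -68 360 10 0 0 0 120; -73 393 18 0 0 0 120; -73 393 18 0 0 0 120; -73 393 18 0 0 0 120'
python3 - <<'E'
from h import *
st();c=cam("wrist","w9")
print(proj(c,[.593,.197,.024]))
goto([.593,.197,.0095],-.033)
E
```

```text
time: 15.68
tool_pos: [0.5925, 0.1961, 0.0994]
tcp_rot: [-0.049, -3.138, 0.002]
wrist_force: [-0.8, -0.3, 1.3]
width: 0.529
t 15.68 pos [0.5925 0.1961 0.0994] rot [-4.9300e-02 -3.1379e+00  2.4000e-03] F [-0.8 -0.3  1.3] w 0.529 q [ 0.28  0.28  1.84 -0.    1.03 -1.26]
[280.36978013 222.5647459 ]
shift [-0.3  1.4 90.5] rot [-0.0012 -0.0023  0.0006]
```

View pics/w9.png

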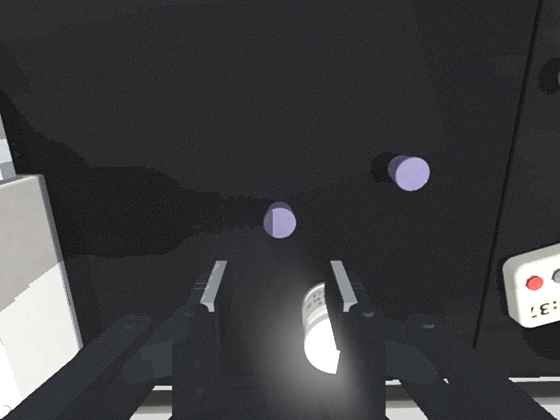

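The stopper is at (280,221) as predicted, and the jar at (325,330) is clear. Grasping.

```bash
python3 -m crank '0 1 50 0 0 0 120; 0 1 80 0 0 0 120; 0 1 90 0 0 0 120; 0 1 90 0 0 0 120; 0 1 90 0 0 0 255;0 1 90 0 0 0 255;0 1 90 0 0 0 255;0 1 90 0 0 0 255;0 1 90 0 0 0 255;0 1 90 0 0 0 255;0 1 40 0 0 0 255;0 1 0 0 0 0 255;0 1 0 0 0 0 255;0 1 0 0 0 0 255' 40
python3 - <<'E'
from h import *
st();c=cam("wrist","w10")
goto([.5085,-.135,.10],-.033)
E
```

```text
time: 17.48
tool_pos: [0.5934, 0.198, 0.101]
tcp_rot: [-0.05, -3.141, 0.0]
wrist_force: [-0.3, 0.3, -0.7]
width: 0.253
t 17.48 pos [0.5934 0.198  0.101 ] rot [-4.9600e-02 -3.1407e+00  1.0000e-04] F [-0.3  0.3 -0.7] w 0.253 q [ 0.28  0.28  1.84  0.    1.03 -1.26]
shift [  73.6 -335.2    0.4] rot [-0.0007 -0.0023  0.0014]
```

View pics/w10.png

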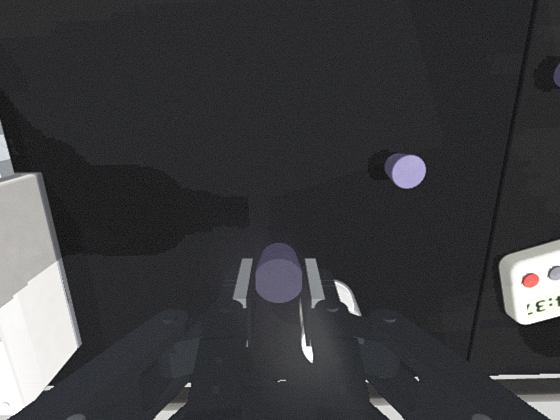

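Held upright at (279,275). Carrying it to the centre pocket.

```bash
python3 -m crank '30 -50 0 0 0 0 255; 55 -105 0 0 0 0 255; 74 -165 0 0 0 0 255; 74 -225 0 0 0 0 255; 74 -285 0 0 0 0 255; 74 -335 0 0 0 0 255; 74 -335 0 0 0 0 255; 74 -335 0 0 0 0 255; 74 -335 0 0 0 0 255' 
python3 - <<'E'
from h import *
st();c=cam("wrist","w11")
goto([.5085,-.135,.022],-.033)
E
```

```text
time: 18.65
tool_pos: [0.5087, -0.1331, 0.1004]
tcp_rot: [-0.048, -3.14, -0.001]
wrist_force: [0.7, 0.0, -0.2]
width: 0.255
t 18.65 pos [ 0.5087 -0.1331  0.1004] rot [-4.7600e-02 -3.1396e+00 -1.2000e-03] F [ 0.7  0.  -0.2] w 0.255 q [-0.3   0.11  2.05  0.    0.99 -1.84]
shift [ 0.3 -2.  78.7] rot [ 0.0005 -0.0012  0.0031]
```

View pics/w11.png

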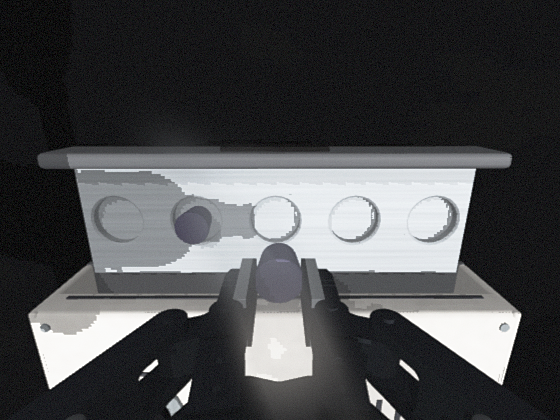

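```bash
python3 -m crank '0 -2 40 0 0 0 255; 0 -2 68 0 0 0 255; 0 -2 78 0 0 0 255; 0 -2 78 0 0 0 255;0 -2 78 0 0 0 255;0 -2 78 0 0 0 120;0 -2 78 0 0 0 120;0 -2 78 0 0 0 120;0 -2 78 0 0 0 120; 0 -2 40 0 0 0 120;0 -2 -10 0 0 0 120;0 -2 -20 0 0 0 120; 0 -2 -20 0 0 0 120' 
python3 - <<'E'
from h import *
st();c=cam("wrist","w12")
print(proj(c,[.5085,-.135,.036]),proj(c,[.5085,-.135,.044]))
c=cam("top","t12");im=c["pixels"]
m=((im[:,:,2].astype(int)>im[:,:,1]+15)&(im[:,:,2]>60)).astype(np.uint8);m[:177]=0;m[300:]=0;m[:,:110]=0;m[:,270:]=0
n,l,s,ce=cv2.connectedComponentsWithStats(m)
for k in range(1,n):
    if s[k,4]>10: print(s[k,4],ce[k],onz(c,*ce[k],.022))
goto([.5605,.289,.1],-.033)
E
```

```text
time: 20.32
tool_pos: [0.5097, -0.1367, 0.1219]
tcp_rot: [0.05, 3.14, -0.001]
wrist_force: [-0.7, 0.2, -0.7]
width: 0.533
t 20.32 pos [ 0.5097 -0.1367  0.1219] rot [ 5.0000e-02  3.1396e+00 -8.0000e-04] F [-0.7  0.2 -0.7] w 0.533 q [-0.31  0.08  2.03 -0.    1.03 -1.85]
[281.27946511 215.06052283] [281.36749673 218.70578687]
59 [176.27118644 199.72881356] [0.56079948 0.28904494 0.022     ]
65 [134.90769231 220.90769231] [0.49916317 0.40236475 0.022     ]
shift [-39.  426.6  19.9] rot [ 0.0007 -0.0027  0.0011]
```

View pics/w12.png

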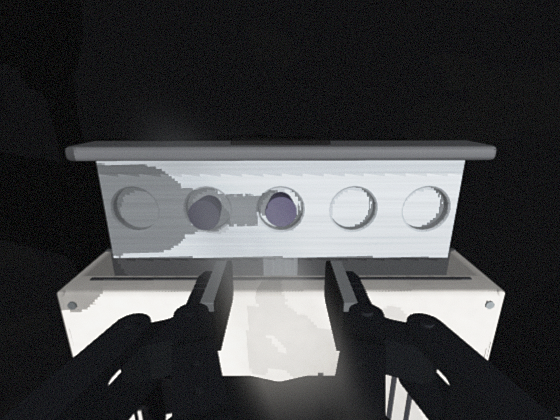

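Two stoppers seated, at (204,210) and (280,209). Next is the one at (0.5605, 0.289).

```bash
python3 -m crank '-5 60 0 0 0 0 120; -10 120 0 0 0 0 120; -16 180 0 0 0 0 120; -22 240 0 0 0 0 120; -28 300 0 0 0 0 120; -34 360 10 0 0 0 120; -39 420 20 0 0 0 120; -39 427 20 0 0 0 120; -39 427 20 0 0 0 120; -39 427 20 0 0 0 120'
python3 - <<'E'
from h import *
st();c=cam("wrist","w13")
print(proj(c,[.5605,.289,.024]))
goto([.5605,.289,.0095],-.033)
E
```

```text
time: 21.68
tool_pos: [0.5612, 0.2874, 0.1004]
tcp_rot: [-0.052, -3.14, 0.002]
wrist_force: [0.3, 0.4, 0.8]
width: 0.533
t 21.68 pos [0.5612 0.2874 0.1004] rot [-5.1600e-02 -3.1396e+00  1.9000e-03] F [0.3 0.4 0.8] w 0.533 q [ 0.43  0.29  1.82 -0.    1.03 -1.1 ]
[281.29137462 220.29412854]
shift [ 1.   1.7 91.4] rot [-0.0008 -0.0008 -0.0004]
```

View pics/w13.png

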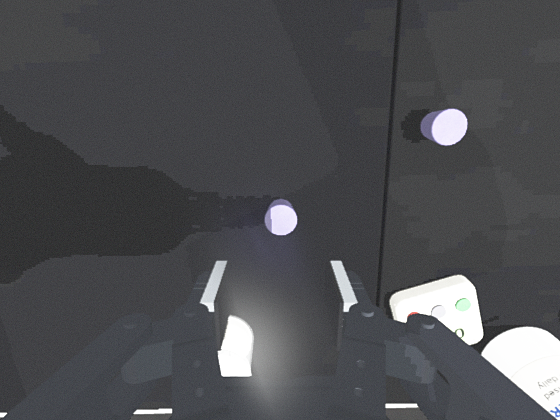

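The stopper is at (281,219) as predicted.

```bash
python3 -m crank '1 1 50 0 0 0 120; 1 1 80 0 0 0 120; 1 1 91 0 0 0 120; 1 1 91 0 0 0 120; 1 1 91 0 0 0 255;1 1 91 0 0 0 255;1 1 91 0 0 0 255;1 1 91 0 0 0 255;1 1 91 0 0 0 255;1 1 91 0 0 0 255;1 1 40 0 0 0 255;1 1 0 0 0 0 255;1 1 0 0 0 0 255;1 1 0 0 0 0 255' 40
python3 - <<'E'
from h import *
st();c=cam("wrist","w14")
goto([.5104,-.077,.10],-.033)
E
```

```text
time: 23.48
tool_pos: [0.5603, 0.2899, 0.101]
tcp_rot: [-0.05, -3.141, 0.0]
wrist_force: [-0.5, 0.3, -0.4]
width: 0.253
t 23.48 pos [0.5603 0.2899 0.101 ] rot [-4.9700e-02 -3.1407e+00  3.0000e-04] F [-0.5  0.3 -0.4] w 0.253 q [ 0.44  0.29  1.82  0.    1.03 -1.1 ]
shift [  37.6 -368.     0.4] rot [-0.0011 -0.0022  0.0013]
```

View pics/w14.png

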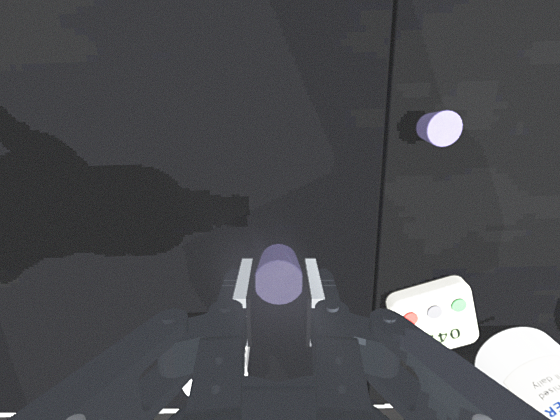

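Held at (279,276). Carrying it to the next pocket.

```bash
python3 -m crank '10 -60 0 0 0 0 255; 25 -120 0 0 0 0 255; 38 -180 0 0 0 0 255; 38 -240 0 0 0 0 255; 38 -300 0 0 0 0 255; 38 -360 0 0 0 0 255; 38 -369 0 0 0 0 255; 38 -369 0 0 0 0 255; 38 -369 0 0 0 0 255' 
python3 - <<'E'
from h import *
st();c=cam("wrist","w15")
goto([.5104,-.077,.022],-.033)
E
```

```text
time: 24.65
tool_pos: [0.5105, -0.0762, 0.1004]
tcp_rot: [-0.048, -3.14, -0.001]
wrist_force: [0.0, -0.3, -0.3]
width: 0.253
t 24.65 pos [ 0.5105 -0.0762  0.1004] rot [-4.8000e-02 -3.1395e+00 -1.2000e-03] F [ 0.  -0.3 -0.3] w 0.253 q [-0.2   0.09  2.07  0.    0.99 -1.74]
shift [ 0.2 -1.1 78.7] rot [ 0.0006 -0.0012  0.003 ]
```

View pics/w15.png

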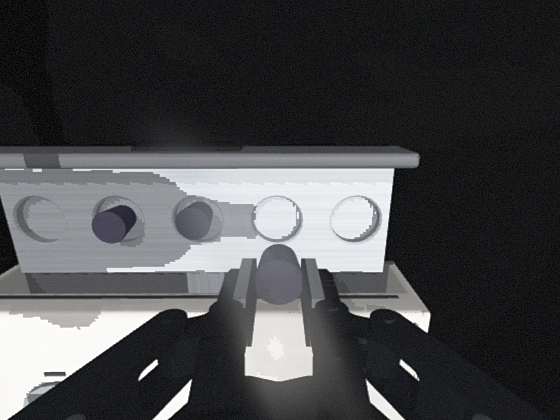

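```bash
python3 -m crank '0 -1 40 0 0 0 255; 0 -1 68 0 0 0 255; 0 -1 78 0 0 0 255; 0 -1 78 0 0 0 255;0 -1 78 0 0 0 255;0 -1 78 0 0 0 120;0 -1 78 0 0 0 120;0 -1 78 0 0 0 120;0 -1 78 0 0 0 120; 0 -1 40 0 0 0 120;0 -1 -10 0 0 0 120;0 -1 -20 0 0 0 120; 0 -1 -20 0 0 0 120' 
python3 - <<'E'
from h import *
st();c=cam("wrist","w16")
print(proj(c,[.5104,-.077,.036]),proj(c,[.5104,-.077,.044]))
c=cam("top","t16");im=c["pixels"]
m=((im[:,:,2].astype(int)>im[:,:,1]+15)&(im[:,:,2]>60)).astype(np.uint8);m[:177]=0;m[300:]=0;m[:,:110]=0;m[:,270:]=0
n,l,s,ce=cv2.connectedComponentsWithStats(m)
for k in range(1,n):
    if s[k,4]>10: print(s[k,4],ce[k],onz(c,*ce[k],.022))
goto([.499,.4023,.1],-.033)
E
```

```text
time: 26.32
tool_pos: [0.5116, -0.0788, 0.122]
tcp_rot: [0.05, 3.139, -0.001]
wrist_force: [-0.1, -0.3, -0.3]
width: 0.528
t 26.32 pos [ 0.5116 -0.0788  0.122 ] rot [ 5.0100e-02  3.1394e+00 -6.0000e-04] F [-0.1 -0.3 -0.3] w 0.528 q [-0.2   0.06  2.05 -0.    1.03 -1.74]
[281.27497339 214.99941135] [281.36448703 218.64407674]
64 [134.9375  220.96875] [0.49899098 0.40226988 0.022     ]
shift [ 26. 480.  20.] rot [ 0.0005 -0.0026  0.0011]
```

View pics/w16.png

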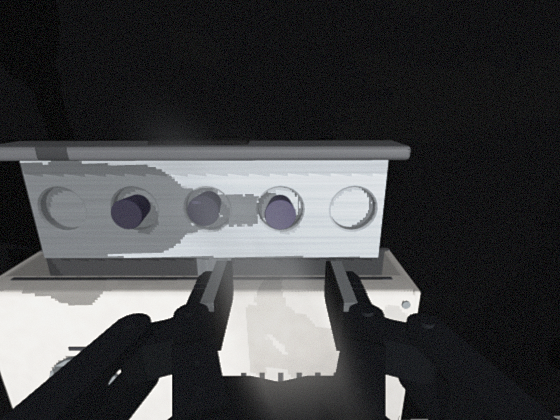

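View pics/t16.png

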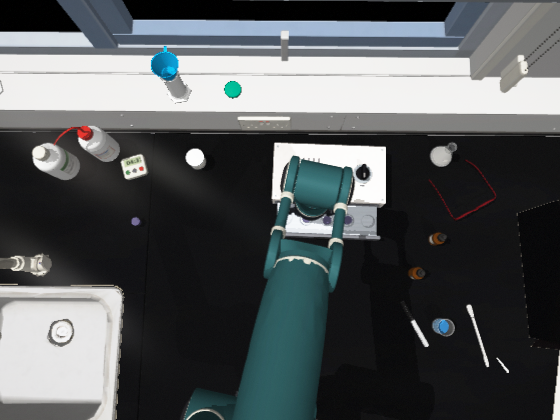

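Three stoppers seated, at (130,210), (204,207) and (280,211). The last one is still at (136,221) in the top view.

```bash
python3 -m crank '3 60 0 0 0 0 120; 6 120 0 0 0 0 120; 10 180 0 0 0 0 120; 13 240 0 0 0 0 120; 16 300 0 0 0 0 120; 20 360 10 0 0 0 120; 23 420 20 0 0 0 120; 26 480 20 0 0 0 120; 26 480 20 0 0 0 120; 26 480 20 0 0 0 120; 26 480 20 0 0 0 120'
python3 - <<'E'
from h import *
st();c=cam("wrist","w17")
print(proj(c,[.499,.4023,.024]))
goto([.499,.4023,.0095],-.033)
E
```

```text
time: 27.8
tool_pos: [0.4999, 0.4001, 0.1002]
tcp_rot: [-0.052, -3.139, 0.003]
wrist_force: [0.9, 0.6, 0.3]
width: 0.529
t 27.80 pos [0.4999 0.4001 0.1002] rot [-5.2000e-02 -3.1394e+00  2.8000e-03] F [0.9 0.6 0.3] w 0.529 q [ 0.64  0.31  1.8  -0.    1.03 -0.9 ]
[282.14129899 220.22816917]
shift [ 1.1  2.2 91.1] rot [-0.0012 -0.0011 -0.0004]
```

View pics/w17.png

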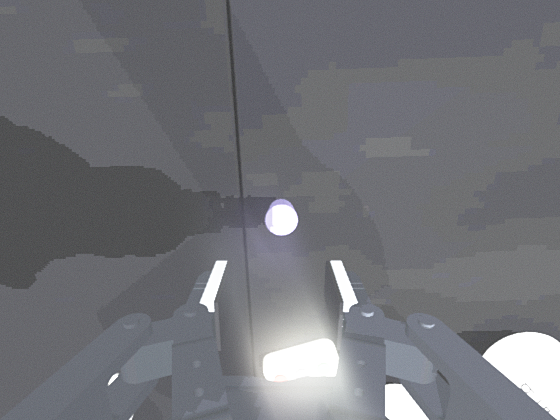

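The stopper is at (282,218) as predicted.

```bash
python3 -m crank '1 2 50 0 0 0 120; 1 2 80 0 0 0 120; 1 2 91 0 0 0 120; 1 2 91 0 0 0 120; 1 2 91 0 0 0 255;1 2 91 0 0 0 255;1 2 91 0 0 0 255;1 2 91 0 0 0 255;1 2 91 0 0 0 255;1 2 91 0 0 0 255;1 2 40 0 0 0 255;1 2 0 0 0 0 255;1 2 0 0 0 0 255;1 2 0 0 0 0 255' 40
python3 - <<'E'
from h import *
st();c=cam("wrist","w18")
goto([.5123,-.019,.10],-.033)
E
```

```text
time: 29.6
tool_pos: [0.4989, 0.4038, 0.1009]
tcp_rot: [-0.05, -3.141, 0.0]
wrist_force: [-0.7, -0.3, -0.1]
width: 0.253
t 29.60 pos [0.4989 0.4038 0.1009] rot [-4.9800e-02 -3.1407e+00  5.0000e-04] F [-0.7 -0.3 -0.1] w 0.253 q [ 0.64  0.31  1.8   0.    1.03 -0.9 ]
shift [ -27.4 -421.7    0.5] rot [-0.0015 -0.002   0.0013]
```

View pics/w18.png

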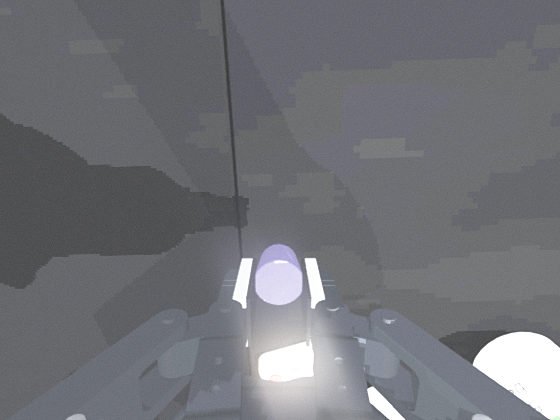

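Held at (279,276).

```bash
python3 -m crank '-4 -60 0 0 0 0 255; -8 -120 0 0 0 0 255; -12 -180 0 0 0 0 255; -16 -240 0 0 0 0 255; -20 -300 0 0 0 0 255; -24 -360 0 0 0 0 255; -27 -420 0 0 0 0 255; -27 -423 0 0 0 0 255; -27 -423 0 0 0 0 255;-27 -423 0 0 0 0 255' 
python3 - <<'E'
from h import *
st();c=cam("wrist","w19")
goto([.5123,-.019,.022],-.033)
E
```

```text
time: 30.9
tool_pos: [0.5123, -0.0183, 0.1004]
tcp_rot: [-0.048, -3.14, -0.001]
wrist_force: [0.1, 0.9, 0.4]
width: 0.254
t 30.90 pos [ 0.5123 -0.0183  0.1004] rot [-4.7700e-02 -3.1396e+00 -8.0000e-04] F [0.1 0.9 0.4] w 0.254 q [-0.08  0.08  2.08  0.    0.99 -1.63]
shift [ 0.1 -0.9 78.7] rot [ 0.0003 -0.0012  0.0032]
```

View pics/w19.png

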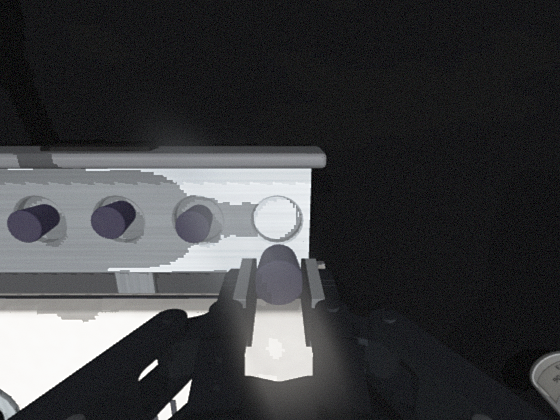

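```bash
python3 -m crank '0 -2 40 0 0 0 255; 0 -2 68 0 0 0 255; 0 -2 78 0 0 0 255; 0 -2 78 0 0 0 255;0 -2 78 0 0 0 255;0 -2 78 0 0 0 120;0 -2 78 0 0 0 120;0 -2 78 0 0 0 120;0 -2 78 0 0 0 120; 0 -2 40 0 0 0 120;30 -50 -10 0 0 0 120;60 -100 -50 0 0 0 120; 70 -110 -100 0 0 0 120;70 -110 -100 0 0 0 255;70 -110 -100 0 0 0 255;70 -110 -100 0 0 0 255' 
python3 - <<'E'
from h import *
st();c=cam("wrist","w20")
for k in (2,1,0,-1): print(proj(c,[.5085+.0019*k,-.135+.058*k,.036]))
c=cam("top","t20")
E
```

```text
time: 32.95
tool_pos: [0.4386, -0.1265, 0.1993]
tcp_rot: [-0.049, -3.138, -0.002]
wrist_force: [-0.1, 0.2, -1.1]
width: 0.007
t 32.95 pos [ 0.4386 -0.1265  0.1993] rot [-4.8900e-02 -3.1381e+00 -1.9000e-03] F [-0.1  0.2 -1.1] w 0.007 q [-0.34 -0.13  2.09  0.    1.19 -1.88]
[383.48928361 255.94477636]
[328.01612657 255.89399353]
[272.51770105 255.84318757]
[216.99398977 255.79235845]
```

View pics/w20.png

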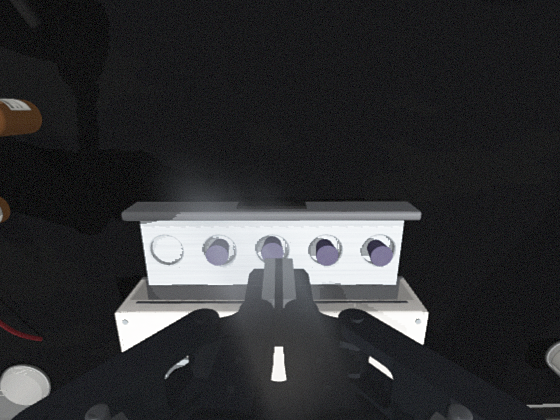

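View pics/t20.png

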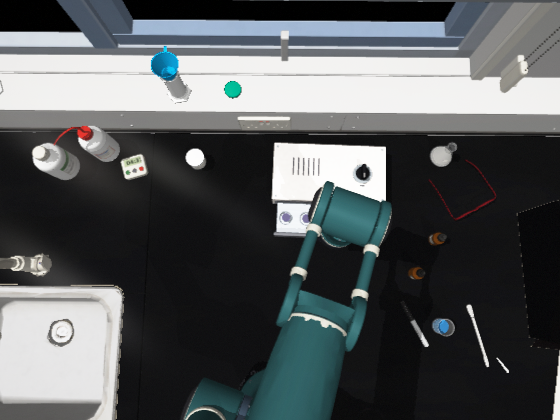

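Four stoppers in pockets, at (219,252), (273,248), (326,251) and (380,252), all at seated height. Moving down in front of the pad to press the tray home.

```bash
python3 - <<'E'
from h import *
goto([.415,-.133,.026],-.033)
E
python3 -m crank '22 -7 0 0 0 0 255; 22 -7 40 0 0 0 255; 22 -7 100 0 0 0 255; 22 -7 150 0 0 0 255;22 -7 173 0 0 0 255;22 -7 173 0 0 0 255;22 -7 173 0 0 0 255;22 -7 173 0 0 0 255'
python3 - <<'E'
from h import *
st()
goto([.53,-.1365,.026],-.033)
E
```

```text
shift [ 22.7  -7.6 173.3] rot [ 0.0012 -0.0037  0.0022]
time: 34.05
tool_pos: [0.4187, -0.134, 0.0297]
tcp_rot: [0.049, 3.139, -0.002]
wrist_force: [0.8, -0.1, -0.4]
width: 0.004
t 34.05 pos [ 0.4187 -0.134   0.0297] rot [ 4.9400e-02  3.1385e+00 -1.5000e-03] F [ 0.8 -0.1 -0.4] w 0.004 q [-0.37  0.05  2.27  0.    0.82 -1.91]
shift [-111.3    1.     4. ] rot [-0.0009  0.0027  0.0015]
```

```bash
python3 -m crank '-10 0 2 0 0 0 255; -18 0 4 0 0 0 255; -22 0 4 0 0 0 255; -26 0 4 0 0 0 255; -30 0 4 0 0 0 255; -35 0 4 0 0 0 255; -40 0 4 0 0 0 255; -45 0 4 0 0 0 255; -50 0 4 0 0 0 255; -55 0 4 0 0 0 255; -60 0 4 0 0 0 255; -65 0 4 0 0 0 255; -70 0 4 0 0 0 255; -75 0 4 0 0 0 255; -80 0 4 0 0 0 255; -85 0 4 0 0 0 255; -90 0 4 0 0 0 255; -95 0 4 0 0 0 255; -100 0 4 0 0 0 255; -105 0 4 0 0 0 255'
python3 - <<'E'
from h import *
st();cam("wrist","w21")
E
```

```text
time: 36.55
tool_pos: [0.5207, -0.1365, 0.0239]
tcp_rot: [-0.05, -3.137, -0.001]
wrist_force: [-8.1, 0.4, 6.2]
width: -0.004
t 36.55 pos [ 0.5207 -0.1365  0.0239] rot [-4.9800e-02 -3.1373e+00 -1.3000e-03] F [-8.1  0.4  6.2] w -0.004 q [-0.3   0.23  2.07 -0.    0.85 -1.84]
```

View pics/w21.png

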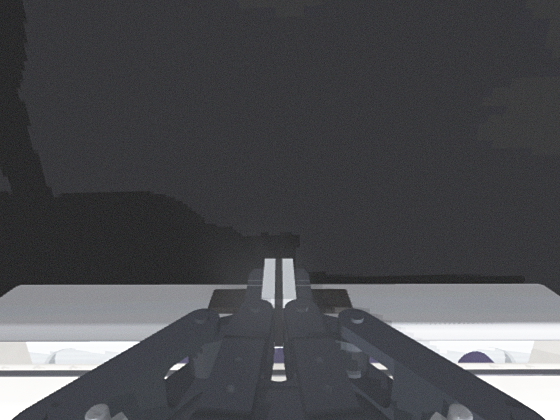

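The tray is nearly in, with the tips centred on the pad at (280,300). Pressing on to the stop.

```bash
python3 -m crank '-4 0 0 0 0 0 255; -8 0 0 0 0 0 255; -11 0 0 0 0 0 255; -14 0 0 0 0 0 255;-16 0 0 0 0 0 255;-16 0 0 0 0 0 255'
python3 -m crank '-1 0 0 0 0 0 255; -2 0 0 0 0 0 255;-3 0 0 0 0 0 255;-3 0 0 0 0 0 255'
```

```text
time: 37.35
tool_pos: [0.5365, -0.137, 0.0238]
tcp_rot: [-0.05, -3.137, -0.001]
wrist_force: [-7.7, 0.3, 4.8]
width: 0.002
time: 37.85
tool_pos: [0.5365, -0.137, 0.0236]
tcp_rot: [-0.049, -3.131, -0.002]
wrist_force: [-15.3, -0.6, 12.3]
width: -0.0
```

At the stop (x = 0.5365, same as before). Letting go; the tray should follow out to 0 and stay there.

```bash
python3 -m crank '30 0 0 0 0 0 255; 70 0 0 0 0 0 255; 100 0 0 0 0 0 255; 100 0 -60 0 0 0 255; 100 0 -120 0 0 0 255; 100 0 -175 0 0 0 255; 100 0 -200 0 0 0 255; 100 0 -200 0 0 0 255;100 0 -200 0 0 0 255;100 0 -200 0 0 0 255;100 0 -200 0 0 0 255'
python3 - <<'E'
from h import *
st();cam("wrist","w22");cam("top","t22")
E
```

```text
time: 39.22
tool_pos: [0.4405, -0.1341, 0.2227]
tcp_rot: [-0.05, -3.139, -0.001]
wrist_force: [0.4, -0.3, -0.1]
width: 0.003
t 39.23 pos [ 0.4405 -0.1341  0.2227] rot [-4.9900e-02 -3.1386e+00 -1.5000e-03] F [ 0.4 -0.3 -0.1] w 0.003 q [-0.35 -0.14  2.05  0.    1.24 -1.89]
```

View pics/w22.png

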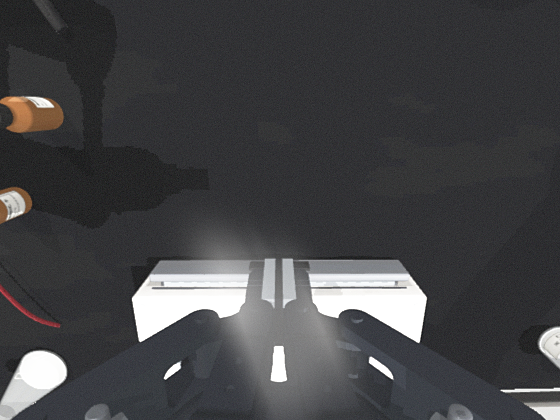

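View pics/t22.png

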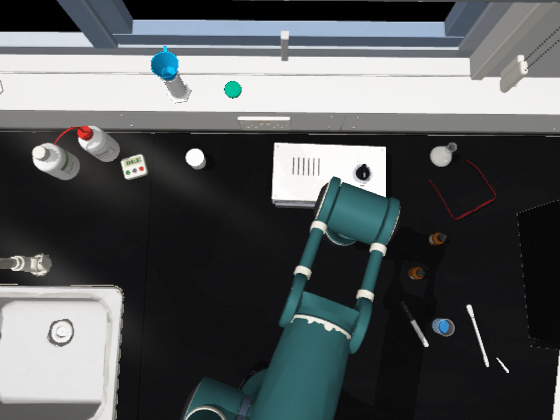

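The tray sits latched, panel edge at y≈262 px as in the first view, and the jar and bottles are untouched. Next I'll look at the key.

```bash
python3 - <<'E'
from h import *
goto([.60,-.228,.22],-.033)
E
python3 -m crank '-45 -32 0 0 0 0 60; -85 -62 0 0 0 0 60; -125 -82 0 0 0 0 60; -156 -99 0 0 0 0 60;-156 -99 0 0 0 0 60;-156 -99 0 0 0 0 60;-156 -99 0 0 0 0 60;-156 -99 0 0 0 0 60'
python3 - <<'E'
from h import *
st();c=cam("wrist","w23");s=cam("side");
i=s["pixels"][190:260,320:400];cv2.imwrite("pics/s23z.png",cv2.resize(i,None,fx=8,fy=8,interpolation=cv2.INTER_CUBIC)[:,:,::-1])
print(proj(c,[.6287,-.2288,.11]))
E
```

```text
shift [-162.1  -88.7    3. ] rot [ 0.0006 -0.0016  0.0012]
time: 40.33
tool_pos: [0.5934, -0.2378, 0.2247]
tcp_rot: [0.05, 3.141, -0.0]
wrist_force: [-0.3, -0.5, 0.2]
width: 0.761
t 40.33 pos [ 0.5934 -0.2378  0.2247] rot [ 4.950e-02  3.141e+00 -2.000e-04] F [-0.3 -0.5  0.2] w 0.761 q [-0.42  0.2   1.69 -0.    1.25 -1.96]
[290.53206602 243.63518195]
```

View pics/w23.png

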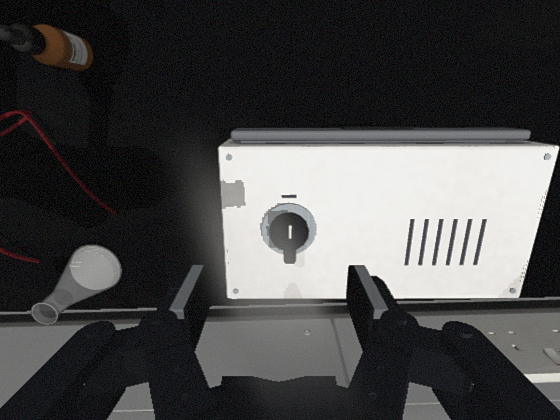

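```bash
python3 - <<'E'
from h import *
c=cam("wrist");i=c["pixels"][185:285,230:350]
cv2.imwrite("pics/w23z.png",cv2.resize(i,None,fx=6,fy=6,interpolation=cv2.INTER_CUBIC)[:,:,::-1])
for p in [(.629,-.229)]:
  for z in (.074,.084,.11):print(z,proj(c,[*p,z]))
E
```

```text
0.074 [289.18234702 228.35903343]
0.084 [289.51581692 232.25713285]
0.11 [290.48842601 243.62645562]
```

View pics/w23z.png

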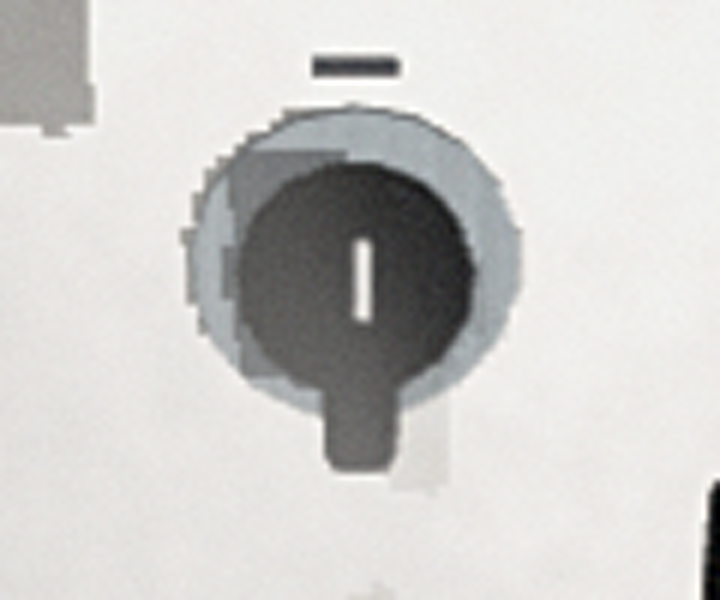

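Key hub is centred at (289,231) and the dial ring at (289,228), which fits the axis at (0.628, -0.229). Moving over it.

```bash
python3 - <<'E'
from h import *
goto([.628,-.229,.13],-.033)
E
python3 -m crank '-18 9 0 0 0 0 120; -35 10 40 0 0 0 120; -35 10 80 0 0 0 120; -35 10 94 0 0 0 120;-35 10 94 0 0 0 120;-35 10 94 0 0 0 120;-35 10 94 0 0 0 120'
python3 - <<'E'
from h import *
st();c=cam("wrist","w24")
goto([.628,-.229,.088],-.033)
E
```

```text
shift [-33.9  10.2  94.7] rot [-0.0002  0.0005  0.0014]
time: 41.35
tool_pos: [0.6307, -0.23, 0.1326]
tcp_rot: [0.05, 3.138, -0.002]
wrist_force: [-0.2, -0.6, -0.2]
width: 0.531
t 41.35 pos [ 0.6307 -0.23    0.1326] rot [ 5.0100e-02  3.1377e+00 -2.1000e-03] F [-0.2 -0.6 -0.2] w 0.531 q [-0.39  0.33  1.71  0.    1.1  -1.93]
shift [ 2.6  0.9 44.4] rot [-0.0011  0.0031  0.001 ]
```

View pics/w24.png

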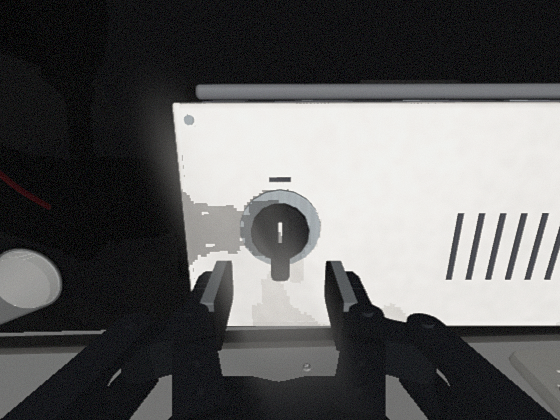

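The bar at (280,245) is centred between the jaws. Descending and gripping lightly.

```bash
python3 -m crank '2 1 25 0 0 0 120; 2 1 40 0 0 0 120; 2 1 44 0 0 0 120; 2 1 44 0 0 0 120; 2 1 44 0 0 0 255; 2 1 44 0 0 0 255; 2 1 44 0 0 0 255; 2 1 44 0 0 0 255; 2 1 44 0 0 0 255; 2 1 44 0 0 0 255; 2 1 44 0 0 0 255' 40
python3 - <<'E'
from h import *
st();c=cam("wrist","w25")
E
```

```text
time: 42.78
tool_pos: [0.628, -0.229, 0.0873]
tcp_rot: [0.05, 3.14, -0.002]
wrist_force: [-0.7, -2.3, 4.5]
width: 0.119
t 42.77 pos [ 0.628  -0.229   0.0873] rot [ 4.9800e-02  3.1397e+00 -1.9000e-03] F [-0.7 -2.3  4.5] w 0.119 q [-0.39  0.37  1.75 -0.    1.02 -1.93]
```

View pics/w25.png

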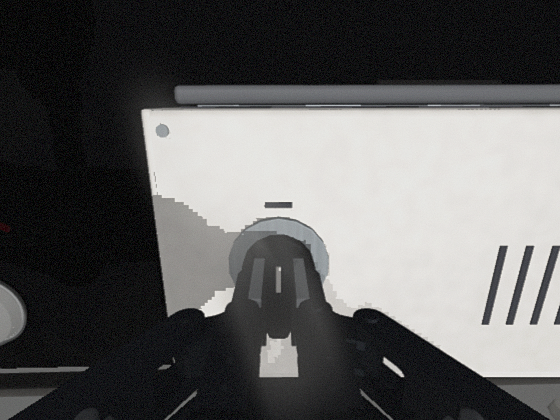

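Gripping the bar (about 10 mm opening). Turning clockwise, which is +z about the downward tool axis.

```bash
python3 -m crank '0 0 0 0 0 0.15 255; 0 0 0 0 0 0.3 255; 0 0 0 0 0 0.45 255; 0 0 0 0 0 0.6 255; 0 0 0 0 0 0.75 255; 0 0 0 0 0 0.9 255; 0 0 0 0 0 1.0 255; 0 0 0 0 0 1.1 255; 0 0 0 0 0 1.17 255; 0 0 0 0 0 1.17 255; 0 0 0 0 0 1.17 255'
python3 - <<'E'
from h import *
st();print(read_state()["torque"]);c=cam("wrist","w26")
E
```

```text
time: 44.2
tool_pos: [0.6288, -0.228, 0.0873]
tcp_rot: [1.773, 2.591, 0.003]
wrist_force: [2.4, 0.2, 5.4]
width: 0.117
t 44.20 pos [ 0.6288 -0.228   0.0873] rot [1.7728 2.5907 0.0027] F [2.4 0.2 5.4] w 0.117 q [-0.39  0.37  1.75  0.    1.02 -0.76]
[ 0.15493103 -0.34876095  0.10304691]
```

View pics/w26.png

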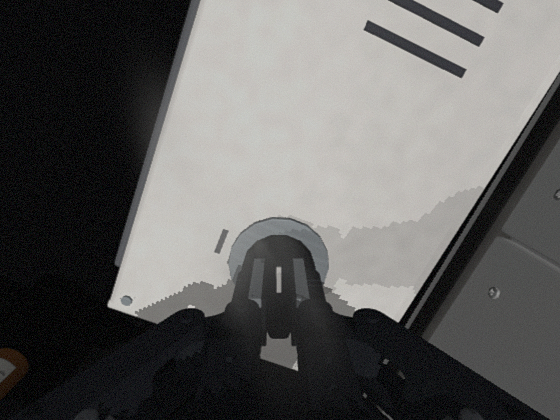

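The bar turned with the jaws and is still aligned at (279,290). Nudging it to the stop.

```bash
python3 -m crank '0 0 0 0 0 0.03 255; 0 0 0 0 0 0.06 255; 0 0 0 0 0 0.06 255; 0 0 0 0 0 0.06 255'; python3 -c "
from h import *
st();print(read_state()['torque'])"
```

```text
time: 44.75
tool_pos: [0.6288, -0.228, 0.0873]
tcp_rot: [1.848, 2.538, 0.002]
wrist_force: [1.7, 0.9, 5.3]
width: 0.122
t 44.75 pos [ 0.6288 -0.228   0.0873] rot [1.8478e+00 2.5377e+00 2.2000e-03] F [1.7 0.9 5.3] w 0.122 q [-0.39  0.37  1.75  0.    1.02 -0.7 ]
[ 0.05895722 -0.38609617  0.62174783]
```

Torque jumped from 0.10 to 0.62 N m, so the key is at its stop. Opening fully to let it spring back, then lifting away.

```bash
python3 -m crank '0 0 0 0 0 0.03 255; 0 0 0 0 0 0.0 0; 0 0 0 0 0 0.0 0; 0 0 0 0 0 0.0 0; 0 0 0 0 0 0.0 0; 0 0 0 0 0 0.0 0; 0 0 0 0 0 0.0 0; 0 0 0 0 0 0.0 0; 0 0 -30 0 0 0 0; 0 0 -80 0 0 0 0; 0 0 -130 0 0 0 0; 0 0 -130 0 0 0 0;0 0 -130 0 0 0 0;0 0 -130 0 0 0 0'
python3 - <<'E'
from h import *
st();c=cam("wrist","w27")
E
```

```text
time: 46.5
tool_pos: [0.6261, -0.2278, 0.2139]
tcp_rot: [-1.851, -2.534, 0.002]
wrist_force: [0.5, -0.6, -0.6]
width: 0.995
t 46.50 pos [ 0.6261 -0.2278  0.2139] rot [-1.8509e+00 -2.5338e+00  1.5000e-03] F [ 0.5 -0.6 -0.6] w 0.995 q [-0.39  0.26  1.64 -0.    1.24 -0.7 ]
```

View pics/w27.png

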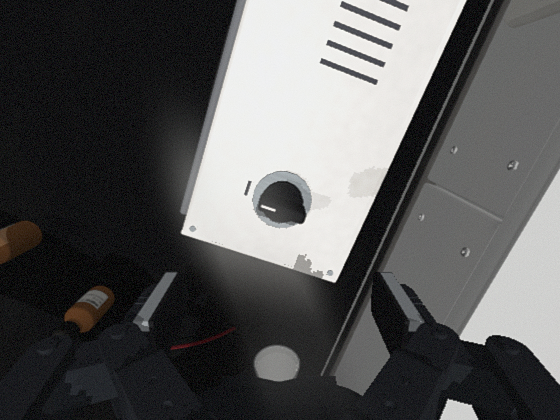

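The key has sprung back: its white line at (268,209) is aligned with the rest direction. I'll back the arm off and do the last checks.

```bash
python3 - <<'E'
from h import *
goto([.48,-.10,.30],-.033)
E
python3 -m crank '0 0 -60 0 0 -0.1 0; 0 0 -86 0 0 -0.28 0; 0 0 -86 0 0 -0.46 0; 0 0 -86 0 0 -0.64 0;0 0 -86 0 0 -0.82 0;0 0 -86 0 0 -1.0 0;0 0 -86 0 0 -1.2 0;0 0 -86 0 0 -1.23 0;0 0 -86 0 0 -1.23 0;0 0 -86 0 0 -1.23 0'
python3 - <<'E'
from h import *
st();goto([.44,-.10,.26],-.033)
E
```

```text
shift [ 166.4 -100.6  -85.4] rot [-1.1000e-03 -4.1000e-03 -1.2288e+00]
time: 47.8
tool_pos: [0.6271, -0.2282, 0.3012]
tcp_rot: [-0.051, -3.14, -0.001]
wrist_force: [-0.5, 0.5, 0.0]
width: 1.001
t 47.80 pos [ 0.6271 -0.2282  0.3012] rot [-5.1200e-02 -3.1397e+00 -9.0000e-04] F [-0.5  0.5  0. ] w 1.001 q [-0.39  0.22  1.53 -0.    1.39 -1.92]
shift [191.1 122.   41.6] rot [ 0.0006 -0.0015  0.0004]
```

```bash
python3 -m crank '50 30 10 0 0 0 0; 100 60 25 0 0 0 0; 145 90 40 0 0 0 0; 191 122 41 0 0 0 0; 191 122 41 0 0 0 0;191 122 41 0 0 0 0;191 122 41 0 0 0 0'
python3 - <<'E'
from h import *
st();c=cam("wrist","w28");cam("side","s28");cam("top","t28")
cen=np.array([.6325,-.1385,0]);Rm=R.from_euler("z",-.033)
for j in (0,.085):
  print(j,[np.round(proj(c,cen+Rm.apply([-.0935-j,s*.147,.045])),0) for s in(1,-1)])
E
```

```text
time: 48.68
tool_pos: [0.4416, -0.101, 0.2619]
tcp_rot: [0.051, 3.14, -0.001]
wrist_force: [-0.5, 0.1, 0.4]
width: 0.998
t 48.67 pos [ 0.4416 -0.101   0.2619] rot [ 5.09e-02  3.14e+00 -7.00e-04] F [-0.5  0.1  0.4] w 0.998 q [-0.28 -0.19  2.02 -0.    1.31 -1.82]
0 [array([373., 257.]), array([134., 256.])]
0.085 [array([380., 190.]), array([124., 189.])]
```

View pics/w28.png

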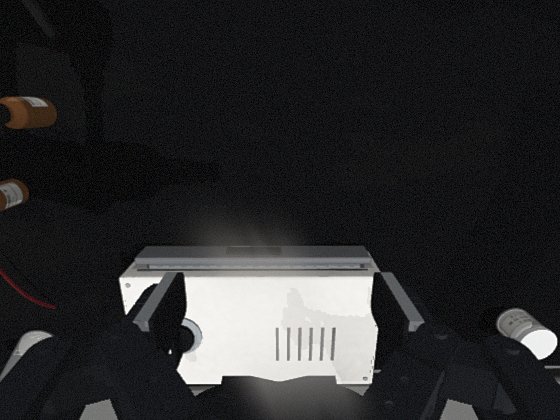

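View pics/s28.png

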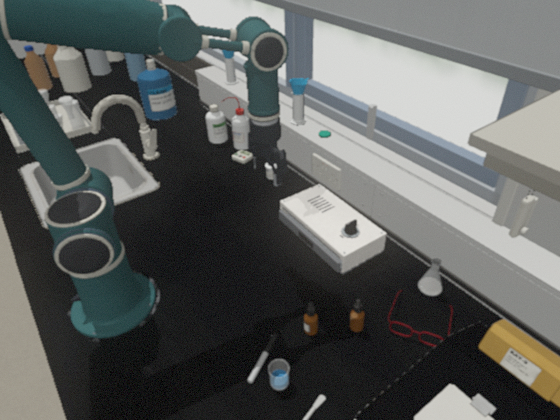

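Final views: the panel is at the latched position (top edge about (134–370, 247–258), against a prediction of 257). The key is at rest, and the jar and droppers stand where they were. Handing in.

```bash
python3 -c "
from workcell import job
print(job.finish_job())"
```

```text
the job is handed in; nothing more can be done
None
```

The job is done and handed in at about 49 s of the 210 s allowed; no verdict was reported. I pressed the tray open and stood all four stoppers I found wide end up, each in its own pocket. I then pressed the tray home until it latched and turned the key clockwise to its stop.

- **Tray:** it went in to its hard stop (tool tip at x = 0.5365, against 0.5366 when opening). In the last pictures it was still at the latched position after I let go.
- **Stoppers:** all four showed at seated height, close to their pocket centres, just before the tray went in. I could not see them after it shut. One of the four was partly hidden by the fingers in that last check, but I had seen it seated right after placing it.
- **Key:** the torque jumped from 0.10 to 0.62 N m at the stop. The last pictures showed the key back at rest.
- **Bystanders:** the jar and both dropper bottles were where they started, and the arm was clear of everything.

No check failed. Pocket and stopper positions from different views agreed to about 1–2 mm. The exception was an early hand-picked reading from the side camera that was up to 7 mm off, which I did not use. I saw no stopper knocked aside and no slackening of the grip.

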